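# Change the burn-test tile

## Robot

A 6-joint arm with a two-finger parallel gripper is mounted at the origin on a cart in front of the work surface, level with it; the furniture and walls round the work are solid. World frame = base frame: x ahead of the robot, y to its left, z up, the work surface at z = 0. Lengths are in mm, angles in rad, forces in N, time in s.
With the tool pointing down it reaches from about 275 to 975 mm from the base axis. Payload 8.4 kg.
Tool frame: the origin (TCP) lies on the centre line of the jaws, within the pads' length; the fingertips stand 14 mm ahead of it and the grasp point (between the pads) lies 5 mm behind it (r.nose_length is the distance from the TCP to the fingertips, in mm); z points along the fingers, y is the line along which they close (so a half turn about z gives the same grasp; the last joint's range is limited). The gripper opens to 92 mm and grips with 3 to 60 N. Pads are 20 mm wide; open, the fingers measure 128 mm over their backs; the gripper's body (75 mm by 189 mm) begins 69 mm behind the grasp point.
Start: joints at [1.337, 0.353, 1.633, -0, 1.155, -0.002], TCP at [143.579, 608.287, 228.583] pointing down, gripper open.
Joint ranges: [-2.63, 2.63], [-0.92, 2.1], [0.06, 2.66], [-1.3, 4.44], [0, 2.69], [-3.02, 3.02]. Speed limits (rad/s): [2.22, 2.22, 2.79, 3.14, 3.14, 3.14].

## Interface

Orientations are given as a rotation vector (axis times angle).
In Python, from workcell import readout, imaging, r gives the robot as it stands.
- The arm moves only by the shell command python3 -m inch 'ROWS' [FORCE]. ROWS is JSON, a list of rows, each a list of 7 numbers: the finger opening in cm, from 0 to 9.19, then the shift along the tool's x, y, z in cm, then the turn, a rotation vector about the tool's x, y, z in degrees. A call has 1 to 8 rows; each row is the pose to reach, as a shift and turn from the pose commanded when the call began, along the tool's axes at that moment; what a row does not reach only later rows make up. A row lasts 1/8 s, in which the tool goes at most 62.5 mm and 10.7 degrees, less where a joint would pass 70% of its speed; a pose out of reach is approached as far as the arm can. A call with a gripper value outside its range is refused whole. The fingers move at their own pace and stop on an object; FORCE is the grip in N (left out, the last holds). Time passes only in rows, so rows that repeat a pose let the fingers close. It gives the time, the measured TCP pose, the force, the opening and the grip force at its end, in the units of the state.
- readout.get_state(): the state, without advancing time (a new reading comes with each control period).
- imaging.read_camera(name): name is "scene" or "top"; returns the picture (480x640x3 uint8, red, green, blue); there is no depth.
- imaging.camera_model(name): a dict with "intrinsics" (3x3 intrinsics, pixels), "distortion" ([k1, k2, p1, p2, k3] as OpenCV has them; the pictures are not rectified), "world_from_camera" (4x4, takes a point from camera to world coordinates). Camera axes: x right, y down, z forward; pixel columns grow to the right and rows downward; lengths in mm; the calibration is good to about 2 mm. A picture is of the moment at which its call begins. camera_model takes no time and is no camera call.
- r.sign_off(): hands the job in; it is judged then, once.
The state is a dict: "time": time; "qpos": joint angles; "joint_vel": joint speeds; "joint_efforts": joint torques, N m; "tcp_pos": TCP position; "eef_rot": TCP orientation; "ft_force": force on the tool from outside, world axes, zero at the start; "torque": the same for the moment, N m; "finger_gap": finger opening in mm; "finger_force": force on a finger pad.
Only numpy, scipy, OpenCV 4.12 (cv2) and the standard library are available. Lean on these libraries where they do the work, as an engineer would, in place of code of your own. Each camera call takes 0.05 s, during which the arm holds its last target. There are 200 camera calls.

## Task

Change the tile of the burn test. Lay the scorched tile from the nest flat in the steel tray for used tiles and move the two sample jars, which block the outlet of the tile magazine, upright into the yellow side tray; only when nest and outlet are both clear, draw the bottom tile out of the magazine and seat it flat in the nest between its pins. Then stand each jar back upright on the dish of its lid's colour, and never tip a jar over.

Things in the scene. Friction and masses are not known exactly. Their poses are not given: they have to be found in the camera images.
- fresh_tile: Clean buff ceramic tile, 100 x 50 x 8 mm, 90 g, bottom one in the magazine, under three like it. Only it sticks out of the outlet, 31 to 34 mm, in free air: grip it there across its width, draw it out level along its length with a few newtons until its rear end is clear (about 70 mm), then lift. Origin: centre of underside; x along the length, -x out of the outlet at the start, z up.
- scorched_tile: The used tile, same size (100 x 50 x 8 mm, 90 g), with a dark brown-black scorched strip on its top; at the start it lies in the nest. Origin: centre of its underside; x along its 100 mm length, z up.
- tile_magazine: Fixed tile magazine: aluminium tower 109 (x) x 59 (y) mm, 56 mm high, on a dark foot plate 107 x 96 x 6 mm. Origin: centre of its underside. Its outlet face looks to its -x, 54.5 mm from the origin; nothing of it stands before that face. The tiles lie on a floor 14 mm above the bench; the outlet slot, 11.5 mm high over the floor, lets only the bottom tile pass.
- tile_nest: Fixed nest: dark plate 136 x 90 x 6 mm, two aluminium bars across it (x = +-28 mm, tops 14 mm above the bench) and six pointed pins, 10 mm thick, 27 mm high, at (+-36, +-33) and (+-58, 0) mm. A tile lies on the bars, its length along the nest's x, either way round, with 3 mm play to the pins all round; fingers have room at the middle of its long sides. Origin: centre of underside, z up.
- used_tray: The fixed tray for used tiles: nearly square, bright steel, outside 131 (x) x 122 (y) mm, inside 125 x 116 mm, lip 10 mm high (12 mm over its rolled edge), floor 4 mm above the bench. Origin: centre of its underside, z up.
- side_tray: The fixed yellow plastic side tray for parking the jars, oblong: outside 148 (x) x 106 (y) mm, inside 142 x 100 mm, lip 8 mm high (10 mm over its rolled edge), floor 4 mm above the bench; two jars stand in it 70 mm apart along x. Origin: centre of its underside, z up.
- blue_jar: White sample jar with a blue lid, 83 mm high; body 58 mm in diameter up to 70 mm, lid 54 mm; 0.11 to 0.21 kg. Stands at the start on the blue dish. Origin: centre of its underside, z up.
- green_jar: White sample jar with a green lid, 67 mm high; body 52 mm in diameter up to 54 mm, lid 48 mm; 0.08 to 0.16 kg. Stands at the start on the green dish. Origin: centre of its underside, z up.
- blue_dish: Round blue plastic spill dish, fixed before the magazine's outlet, 76 mm in outer diameter, 70 mm inside, rim 9 mm high, floor 4 mm above the bench: the place of the blue-lidded jar. Origin: centre of its underside.
- green_dish: Round green plastic spill dish, fixed before the magazine's outlet beside the blue one (centres 86 mm apart, which is left and which right varies), same size: 76 mm outer, 70 mm inner diameter, rim 9 mm high, floor 4 mm above the bench: the place of the green-lidded jar. Origin: centre of its underside.
There are look-alikes about, which are no part of the job. What is meant by the blue_jar is not red, and is the larger of those in its own colour.

How it is judged:
By the outcome, as a careful person would: the job done as asked, in the order asked, and still so for the second after the job is handed in, with the robot touching nothing.
It also fails if it takes over 144 s, if anything falls off the work surface, if the arm or the gripper's body presses on something with over 40 N, if the wrist force passes 120 N, or if a joint passes its speed limit or range.

## Working session

There is one attempt and no reset: what is moved stays moved. The work goes in short steps, Python scripts to look and compute and a shell command to move; the robot and the scene stay as the last step left them, time stands still between calls to the robot, and variables do not carry over. Pictures are saved under pics/ and viewed, at most 14 in all, crops included, and the job is handed in when it is done.

```bash
ls; mkdir -p pics; python3 - <<'E'
from workcell import readout, imaging, r
import cv2
for n in("scene","top"):
    im=imaging.read_camera(n); cv2.imwrite(f"pics/{n}0.png",im[:,:,::-1]); m=imaging.camera_model(n)
    print(n,m["intrinsics"],m["distortion"],m["world_from_camera"])
print(readout.get_state())
E
```

```text
pics
scene [[494.30790597   0.         317.83724579]
 [  0.         494.30790597 237.16212598]
 [  0.           0.           1.        ]] [-0.09117729  0.          0.          0.          0.        ] [[ 5.53962634e-01 -6.38181223e-01  5.34649536e-01  5.93657937e+01]
 [-8.32359967e-01 -4.37956274e-01  3.39663344e-01 -2.64303734e+02]
 [ 1.73863504e-02 -6.33181671e-01 -7.73807913e-01  8.15028424e+02]
 [ 0.00000000e+00  0.00000000e+00  0.00000000e+00  1.00000000e+00]]
top [[548.78305667   0.         329.85568594]
 [  0.         548.78305667 233.10213261]
 [  0.           0.           1.        ]] [-0.03517089  0.          0.          0.          0.        ] [[ 4.75200866e-03 -9.95995012e-01  8.92824373e-02  5.03264420e+02]
 [-9.99905588e-01 -5.88379696e-03 -1.24175868e-02  7.18934372e+01]
 [ 1.28931743e-02 -8.92149995e-02 -9.95928938e-01  1.15771751e+03]
 [ 0.00000000e+00  0.00000000e+00  0.00000000e+00  1.00000000e+00]]
{'time': 0.1, 'qpos': array([ 1.33659685e+00,  3.53554378e-01,  1.63407566e+00,  8.01265485e-06,
        1.15521749e+00, -2.42089907e-03]), 'joint_vel': array([-1.36905810e-03,  8.96181455e-06, -1.96063235e-03,  1.05724887e-03,
        1.28903335e-03, -8.30939925e-04]), 'joint_efforts': array([-1.03619957e-03, -5.94899940e+01, -3.34932661e+01,  6.97681890e-02,
        1.82526838e-02, -2.72147297e-06]), 'tcp_pos': array([143.47510115, 607.85208793, 227.94727072]), 'eef_rot': array([-3.63249554e-01, -3.12036440e+00,  1.95591397e-03]), 'ft_force': array([-0.61132733, -0.71463235,  0.58440339]), 'torque': array([ 0.02536811,  0.01381848, -0.0517933 ]), 'finger_force': 0.0, 'finger_gap': 91.81677598701255}
```

View pics/scene0.png

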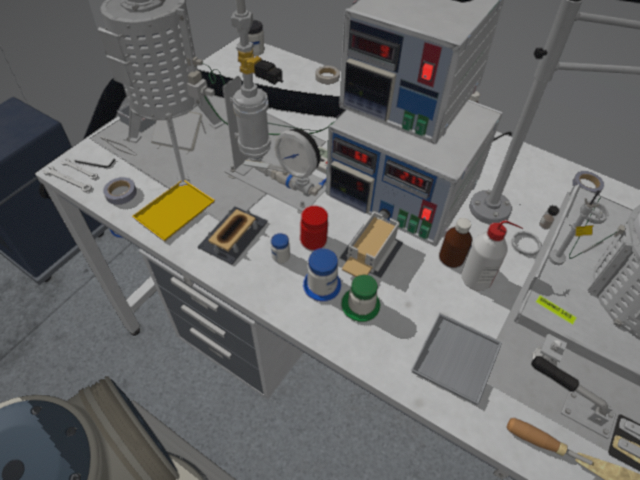

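View pics/top0.png

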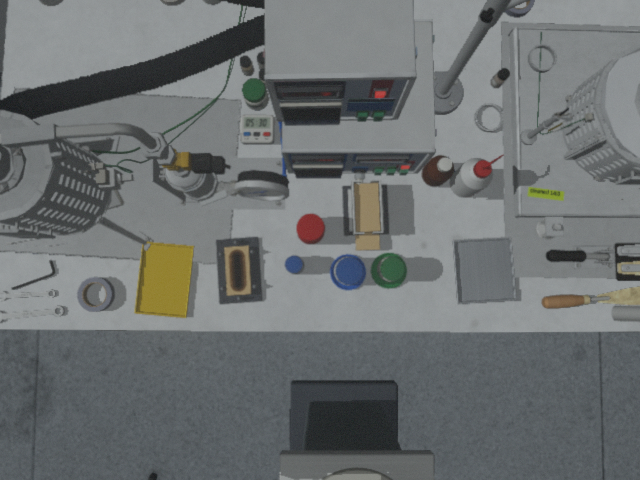

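The scene shows the used tray (scene 457,357), nest (233,235), yellow tray (174,209) and magazine (372,245). For the blue-lidded jar there are two candidates: large at top (348,272) / scene (322,275), and small at top (294,264) / scene (281,248). A red jar stands at top (311,228). The large one on the blue dish fits the description. The green jar is at top (389,270); another green lid at (255,93) is a look-alike at the back.

```bash
cat > h.py <<'E'
import numpy as np, cv2
from workcell import readout, imaging, r
def pts(name,uv,z):
    "pixels -> world points on plane z"
    m=imaging.camera_model(name);K=np.array(m["intrinsics"]);T=np.array(m["world_from_camera"])
    n=cv2.undistortPoints(np.float64(uv).reshape(-1,1,2),K,np.array(m["distortion"]))[:,0]
    d=np.c_[n,np.ones(len(n))]@T[:3,:3].T
    return (T[:3,3]+d*((z-T[2,3])/d[:,2])[:,None])[:,:2]
def contour(im,roi,f):
    "largest contour of mask f(hsv,gray) within roi x0,y0,x1,y1"
    x0,y0,x1,y1=roi;s=im[y0:y1,x0:x1];h=cv2.cvtColor(s,cv2.COLOR_RGB2HSV).astype(int)
    m=f(h[...,0],h[...,1],h[...,2]).astype(np.uint8)
    m=cv2.morphologyEx(m,cv2.MORPH_CLOSE,np.ones((3,3)))
    c=max(cv2.findContours(m,cv2.RETR_EXTERNAL,cv2.CHAIN_APPROX_NONE)[0],key=cv2.contourArea)
    return c[:,0]+[x0,y0]
def rect(name,im,roi,f,z):
    p=pts(name,contour(im,roi,f),z);return cv2.minAreaRect(p.astype(np.float32))
def circ(name,im,roi,f,z):
    p=pts(name,contour(im,roi,f),z);(c,a,_)=cv2.fitEllipse(p.astype(np.float32));return np.round(c,1),np.round(a,1)
E
python3 - <<'E'
from h import *
t=imaging.read_camera("top");s=imaging.read_camera("scene")
yel=lambda h,S,v:(h>18)&(h<32)&(S>150)
blue=lambda h,S,v:(h>100)&(h<125)&(S>110)
gr=lambda h,S,v:(h>55)&(h<90)&(S>90)
dark=lambda h,S,v:(v<95)
buff=lambda h,S,v:(h>8)&(h<25)&(S>60)&(v>110)
lab=[("yel T",rect("top",t,(125,230,205,330),yel,9)),("yel S",rect("scene",s,(120,170,225,245),yel,9)),
("nestplate T",rect("top",t,(208,228,272,312),dark,6)),
("nesttile T",rect("top",t,(208,228,272,312),buff,22)),("nesttile S",rect("scene",s,(200,195,270,265),buff,22)),
("fresh T",rect("top",t,(350,236,385,255),buff,22)),("fresh S",rect("scene",s,(338,257,374,280),buff,22)),
("magtop tile T",rect("top",t,(345,180,390,233),buff,46)),
("used T",rect("top",t,(445,228,530,310),lambda h,S,v:(v<150)&(S<60),8))]
for a,b in lab: print(a,np.round(b[0],1),np.round(b[1],1),round(b[2],1))
for a,n,im,roi,f,z in [("blue T","top",t,(325,248,370,298),blue,83),("green T","top",t,(370,248,412,295),gr,67),("smallblue","top",t,(280,250,308,278),blue,50),("red","top",t,(295,210,330,248),lambda h,S,v:((h<8)|(h>172))&(S>120),70)]: print(a,*circ(n,im,roi,f,z))
o=cv2.resize(t[220:310,130:330],None,fx=4,fy=4)
cv2.imwrite("pics/c1.png",cv2.resize(t[175:310,280:420],None,fx=4,fy=4,interpolation=cv2.INTER_CUBIC)[:,:,::-1])
cv2.imwrite("pics/c2.png",np.hstack([cv2.resize(t[225:320,130:270],None,fx=3,fy=3),cv2.resize(t[225:320,445:530],None,fx=3,fy=3)])[:,:,::-1])
E
```

```text
yel T [508.  401.3] [103.1 147.6] 84.8
yel S [504.6 398.7] [108.1 148.6] 84.9
nestplate T [528.3 247.1] [133.8  90.1] 4.5
nesttile T [527.5 248.4] [100.4  50.1] 4.2
nesttile S [524.5 246.4] [102.5  51.5] 4.2
fresh T [586.  -20.6] [27.1 47.9] 0.3
fresh S [585.6 -22.3] [36.5 51.1] 1.5
magtop tile T [656.2 -21.8] [ 40.9 101.3] 90.0
used T [ 536.6 -282.7] [161.9 175.3] 3.4
blue T [524.1  23.8] [65.7 66.4]
green T [527.6 -58.2] [62.5 66.5]
smallblue [539.6 131.2] [29.2 30.4]
red [611.8  98.2] [51.  54.2]
```

View pics/c1.png

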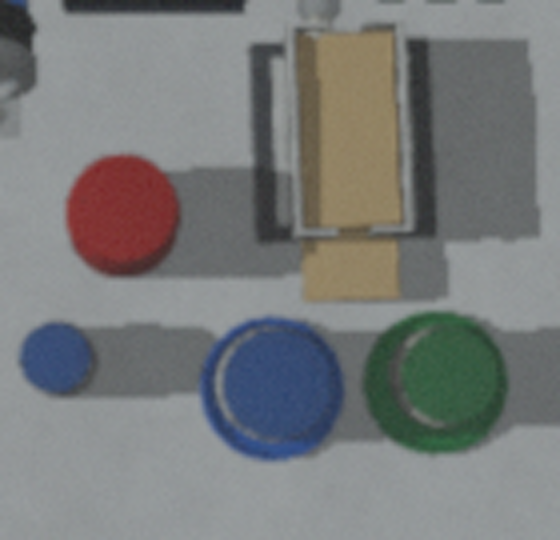

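View pics/c2.png

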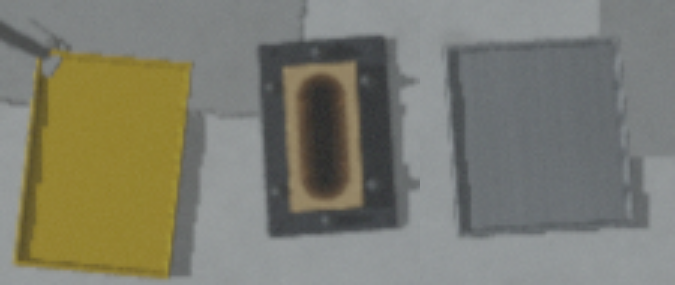

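c1 confirms that the large blue lid at top px (349.5,269.5) on the blue dish is the blue jar. The small blue one (294,264) and the red one (311,228) are decoys. The green lid is at (391.7,268.2) on the green dish. c2 shows the trays and nest clearly, and a thin rod foot near the yellow tray's far left corner (145,245).

```bash
cat >> h.py <<'E'
def tri(ut,us):
    P=[];q=[]
    for n,u in(("top",ut),("scene",us)):
        m=imaging.camera_model(n);K=np.array(m["intrinsics"]);T=np.linalg.inv(np.array(m["world_from_camera"]))
        P.append(T[:3]);q.append(cv2.undistortPoints(np.float64([[u]]),K,np.array(m["distortion"]))[0].T)
    X=cv2.triangulatePoints(P[0],P[1],q[0],q[1])[:,0];return np.round(X[:3]/X[3],1)
def go(x,y,z,yaw=None):
    "print shift (cm, tool axes) and turn (deg) to put TCP there with tool y at yaw deg"
    from scipy.spatial.transform import Rotation as Ro
    s=readout.get_state();R=Ro.from_rotvec(s["eef_rot"]);p=s["tcp_pos"]
    d=R.inv().apply(np.array([x,y,z])-p)/10
    ty=R.as_matrix()[:,1];a=np.degrees(np.arctan2(ty[1],ty[0]))
    if yaw is None: t=np.zeros(3);b=a
    else:
        k=round((a-yaw)/180);b=yaw+180*k
        c,w=np.cos(np.radians(b)),np.sin(np.radians(b));Rt=np.array([[w,c,0],[-c,w,0],[0,0,-1.]])
        Rt=np.array([[-w,c,0],[c,w,0],[0,0,-1.]])
        t=np.degrees((R.inv()*Ro.from_matrix(Rt)).as_rotvec())
    print("at",np.round(p,1),"yaw %.1f"%a,"-> shift",np.round(d,2),"turn",np.round(t,1),"q1,q6",np.round(s["qpos"][[0,5]],2))
E
python3 - <<'E'
from h import *
for n,u,z in [("bluelid",(349.5,269.5),83),("bluedish",(348,272),9),("greenlid",(391.7,268.2),67),("greendish",(389,270.5),9),("used",[(455.7,240),(510,238.3),(515.5,300),(458.3,302.7)],11),("edge",[(250,330),(420,331)],0)]:
    p=pts("top",u,z);print(n,np.round(p,1).tolist(),np.round(p.mean(0),1))
print("used S",np.round(pts("scene",[(440,315),(500,346),(489,406),(414,366)],11),1).tolist(),pts("scene",[(440,315),(500,346),(489,406),(414,366)],11).mean(0))
print("leg foot",tri((150,245),(183,180)),"upper",tri((100,215),(166,112)))
print("smallblue",tri((294,264),(280,240)),"red",tri((311,228),(315,214)),"gauge",tri((262,185),(298,150)),"blue lid",tri((349.5,269.5),(322.5,259)),"green",tri((391.7,268.2),(364,285)))
print("fresh end",pts("top",[(355.5,249),(380,249.5)],22), pts("top",[(352.5,232),(382,232)],56))
go(526,247.5,150,94.3)
E
```

```text
bluelid [[528.4, 19.7]] [528.4  19.7]
bluedish [[524.9, 19.3]] [524.9  19.3]
greenlid [[531.7, -65.0]] [531.7 -65. ]
greendish [[528.4, -66.6]] [528.4 -66.6]
used [[593.0, -207.5], [597.3, -323.2], [467.7, -331.8], [461.9, -211.0]] [ 530.  -268.4]
edge [[403.2, 223.0], [402.4, -132.3]] [402.8  45.4]
used S [[587.4, -206.3], [589.5, -326.8], [472.3, -352.3], [467.4, -212.1]] [ 529.12764235 -274.37013462]
leg foot [576.5 433.2  19.3] upper [619.  483.7 163.1]
smallblue [539.7 130.   49.2] red [609.9  94.8  84.3] gauge [681.9 184.9 155.1] blue lid [527.8  20.5  82.2] green [532.1 -66.   63.2]
fresh end [[572.28777762   4.3838925 ]
 [571.52285054 -46.51362693]] [[604.53265054  12.48330418]
 [604.88696082 -47.13245779]]
at [143.5 608.  228.1] yaw 76.7 -> shift [-45.51 -26.29   7.84] turn [ -0.   -0.  -17.6] q1,q6 [ 1.34 -0.  ]
```

```bash
python3 -m inch '[[7.0,-22,-13,4,0,0,-9],[7.0,-45.5,-26.3,7.8,0,0,-17.6],[7.0,-45.5,-26.3,7.8,0,0,-17.6],[7.0,-45.5,-26.3,7.8,0,0,-17.6],[7.0,-45.5,-26.3,7.8,0,0,-17.6],[7.0,-45.5,-26.3,7.8,0,0,-17.6],[7.0,-45.5,-26.3,7.8,0,0,-17.6],[7.0,-45.5,-26.3,7.8,0,0,-17.6]]' 30
python3 -m inch '[[7.0,0,0,0,0,0,0],[7.0,0,0,0,0,0,0],[7.0,0,0,0,0,0,0]]'
python3 - <<'E'
from h import *
go(526,247.5,26,94.3)
im=np.hstack([imaging.read_camera("top")[170:350,120:340],imaging.read_camera("scene")[140:320,140:360]])
cv2.imwrite("pics/n1.png",cv2.resize(im,None,fx=1.8,fy=1.8)[:,:,::-1])
E
```

```text
time: 1.2
tcp_pos: [504.8, 267.5, 154.9]
eef_rot: [-0.118, 3.139, 0.0]
ft_force: [0.0, 0.8, -0.0]
finger_gap: 69.8
finger_force: 0.0
time: 1.58
tcp_pos: [502.6, 270.0, 155.3]
eef_rot: [0.121, -3.139, -0.0]
ft_force: [0.5, 0.6, -0.5]
finger_gap: 69.8
finger_force: 0.0
at [502.6 270.  155.3] yaw 94.4 -> shift [-2.16 -2.43 12.93] turn [ 0.  -0.   0.1] q1,q6 [ 0.49 -1.16]
```

View pics/n1.png

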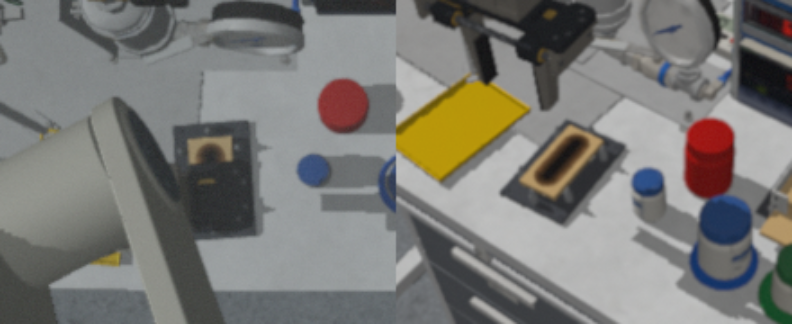

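The picture shows the nest with the scorched tile free, and the gripper open above and short of it. Moving over it and down.

```bash
python3 -m inch '[[7.0,-2.2,-2.4,2,0,0,0],[7.0,-2.2,-2.4,6,0,0,0],[7.0,-2.2,-2.4,9,0,0,0],[7.0,-2.2,-2.4,11.5,0,0,0],[7.0,-2.2,-2.4,13,0,0,0],[7.0,-2.2,-2.4,13.1,0,0,0],[7.0,-2.2,-2.4,13.1,0,0,0],[7.0,-2.2,-2.4,13.1,0,0,0]]'
python3 - <<'E'
from h import *
go(526,247.5,24.5,94.3)
E
python3 -m inch '[[4.0,0,0,0,0,0,0],[4.0,0,0,0,0,0,0],[4.0,0,0,0,0,0,0],[4.0,0,0,0,0,0,0],[4.0,0,0,0,0,0,0]]' 35
```

```text
time: 2.68
tcp_pos: [527.8, 247.1, 25.2]
eef_rot: [-0.119, 3.138, 0.001]
ft_force: [0.2, -0.1, -0.6]
finger_gap: 70.2
finger_force: 0.0
at [527.8 247.1  25.2] yaw 94.3 -> shift [0.18 0.05 0.07] turn [0.  0.1 0. ] q1,q6 [ 0.44 -1.21]
time: 3.3
tcp_pos: [527.4, 246.9, 24.5]
eef_rot: [-0.118, 3.139, 0.0]
ft_force: [-0.8, 0.1, 5.4]
finger_gap: 49.3
finger_force: 35.0
```

```bash
python3 -m inch '[[4.0,0,0,-1,0,0,0],[4.0,0,0,-3,0,0,0],[4.0,0,0,-8,0,0,0],[4.0,0,0,-13,0,0,0],[4.0,0,0,-13,0,0,0],[4.0,0,0,-13,0,0,0]]'
python3 - <<'E'
from h import *
s=imaging.read_camera("scene");t=imaging.read_camera("top")
cv2.imwrite("pics/n2.png",s[:,:,::-1])
st=readout.get_state();print(st["tcp_pos"],st["finger_gap"])
go(530,-269,155,92.3)
buff=lambda h,S,v:(h>8)&(h<25)&(S>60)&(v>110)
z=st["tcp_pos"][2]-24.5+22
for n,im,roi in(("scene",s,(180,130,300,270)),):
    print(n,rect(n,im,roi,buff,z))
E
```

```text
time: 4.05
tcp_pos: [526.6, 246.4, 153.7]
eef_rot: [0.118, -3.139, 0.0]
ft_force: [0.0, -0.6, -1.3]
finger_gap: 49.6
finger_force: 35.0
[526.09091952 246.1953393  152.61016628] 49.32351383382459
at [526.1 246.2 152.6] yaw 94.3 -> shift [  3.49 -51.4   -0.18] turn [-0.1 -0.1  2. ] q1,q6 [ 0.44 -1.21]
scene ((481.3703918457031, 253.80624389648438), (134.15895080566406, 95.08971405029297), 43.8449821472168)
```

View pics/n2.png

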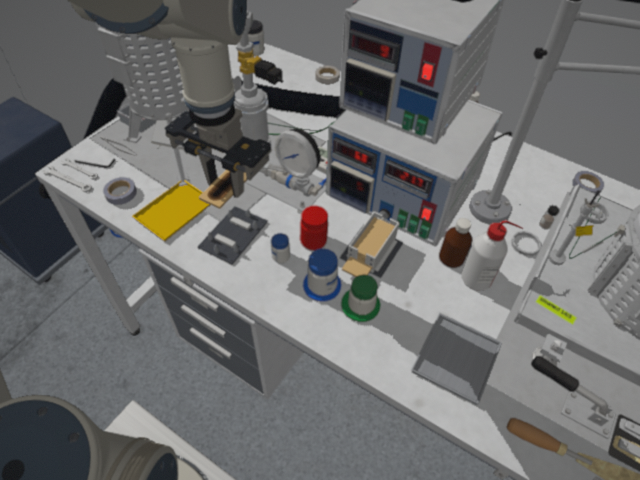

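The tile is in the gripper, level, and the nest (233,235) is empty. Now to the used tray.

```bash
python3 -m inch '[[4.0,0,-6,-1,0,0,0],[4.0,3.5,-51.4,-1,0,0,2],[4.0,3.5,-51.4,-1,0,0,2],[4.0,3.5,-51.4,-1,0,0,2],[4.0,3.5,-51.4,-1,0,0,2],[4.0,3.5,-51.4,-1,0,0,2],[4.0,3.5,-51.4,-1,0,0,2],[4.0,3.5,-51.4,-1,0,0,2]]'
python3 -m inch '[[4.0,0,0,0,0,0,0],[4.0,0,0,0,0,0,0],[4.0,0,0,0,0,0,0]]'
python3 - <<'E'
from h import *
go(530,-269,20.5,92.3)
s=imaging.read_camera("scene")
cv2.imwrite("pics/n3.png",s[150:450,340:640][:,:,::-1])
dark=lambda h,S,v:(v<95)
b=rect("scene",s,(195,200,270,265),dark,6);print("nest S",b)
E
```

```text
time: 5.15
tcp_pos: [529.9, -252.3, 162.5]
eef_rot: [0.063, -3.139, -0.002]
ft_force: [-0.0, 0.4, -0.6]
finger_gap: 49.6
finger_force: 35.0
time: 5.52
tcp_pos: [530.7, -249.0, 163.4]
eef_rot: [0.066, -3.14, -0.002]
ft_force: [0.5, -0.5, -0.8]
finger_gap: 49.4
finger_force: 35.0
at [ 530.7 -249.   163.4] yaw 92.4 -> shift [ 0.14 -2.01 14.29] turn [ 0.1 -0.1  0.1] q1,q6 [-0.44 -2.05]
nest S ((525.1254272460938, 243.60528564453125), (138.21461486816406, 90.13629150390625), 4.476729869842529)
```

View pics/n3.png

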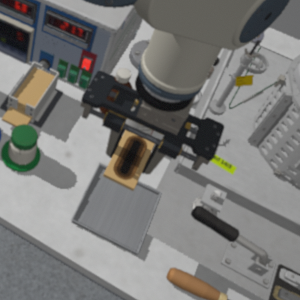

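The tile is held level above the tray and the approach is clear. Lowering it.

```bash
python3 -m inch '[[4.0,0.1,-1.4,4,0,0,0],[4.0,0.1,-1.4,9,0,0,0],[4.0,0.1,-1.4,12,0,0,0],[4.0,0.1,-1.4,13.5,0,0,0],[4.0,0.1,-1.4,14.2,0,0,0],[4.0,0.1,-1.4,14.2,0,0,0],[4.0,0.1,-1.4,14.2,0,0,0],[4.0,0.1,-1.4,14.2,0,0,0]]'
```

```text
time: 6.58
tcp_pos: [531.1, -264.9, 23.1]
eef_rot: [-0.063, 3.14, -0.001]
ft_force: [1.1, -1.0, -1.0]
finger_gap: 49.6
finger_force: 35.0
```

```bash
python3 -m inch '[[4.0,0,0,0.1,0,0,0],[4.0,0,0,0.2,0,0,0],[4.0,0,0,0.2,0,0,0],[4.0,0,0,0.2,0,0,0]]'; python3 - <<'E'
from h import *
go(531,-264,20,92.3)
E
```

```text
time: 7.08
tcp_pos: [530.5, -264.6, 20.1]
eef_rot: [0.064, -3.141, -0.0]
ft_force: [0.4, 0.3, -2.0]
finger_gap: 49.2
finger_force: 35.0
at [ 530.5 -264.6   20.1] yaw 92.3 -> shift [-0.05  0.06  0.01] turn [ 0. -0.  0.] q1,q6 [-0.47 -2.08]
```

Release, rise, then head for the blue jar (grip along x).

```bash
python3 -m inch '[[5.4,0,0,0.08,0,0,0],[6.0,0,0,0.08,0,0,0],[6.0,0,0,0.08,0,0,0],[6.0,0,0,-1.5,0,0,0],[6.0,0,0,-6,0,0,0],[6.0,0,0,-12,0,0,0],[8.0,0,0,-16,0,0,0],[8.0,0,0,-16,0,0,0]]'
python3 - <<'E'
from h import *
go(528.5,20,165,0)
s=imaging.read_camera("scene")
cv2.imwrite("pics/n4.png",cv2.resize(s[290:420,380:540],None,fx=3,fy=3)[:,:,::-1])
buff=lambda h,S,v:(h>8)&(h<25)&(S>60)&(v>110)
print(rect("scene",s,(400,300,510,410),buff,12))
E
```

```text
time: 8.07
tcp_pos: [532.7, -265.7, 185.0]
eef_rot: [-0.063, 3.134, -0.006]
ft_force: [0.2, 0.1, 0.0]
finger_gap: 77.8
finger_force: 0.0
at [ 532.7 -265.7  185. ] yaw 92.3 -> shift [-0.72 28.57  1.9 ] turn [ -0.5   0.1 -87.7] q1,q6 [-0.47 -2.08]
((527.360107421875, -266.3053283691406), (101.32470703125, 50.47151565551758), 2.430903196334839)
```

View pics/n4.png

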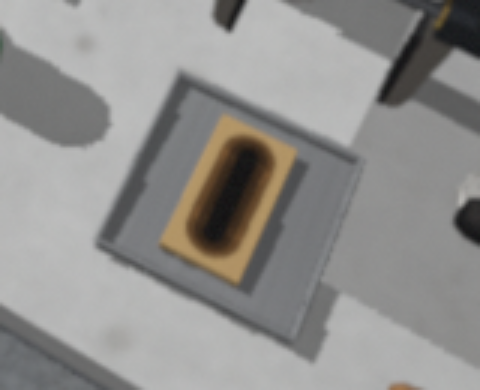

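The scorched tile lies flat in the steel tray. Turning the gripper by +92° to grip along x, over the blue jar.

```bash
python3 -m inch '[[8.0,0,4,1,0,0,10.5],[8.0,0,8,1.9,0,0,21],[8.0,-0.3,12,1.9,0,0,31.5],[8.0,-0.7,16,1.9,0,0,42],[8.0,-0.7,21,1.9,0,0,52.5],[8.0,-0.7,25,1.9,0,0,63],[8.0,-0.7,28.5,1.9,0,0,73.5],[8.0,-0.7,28.5,1.9,0,0,84]]'
python3 - <<'E'
from h import *
go(528.5,20,165,0)
E
python3 -m inch '[[8.0,0,0,0,0,0,8],[8.0,0,0,0,0,0,8],[8.0,0,0,0,0,0,8],[8.0,0,0,0,0,0,8]]'
python3 - <<'E'
from h import *
go(528.3,20,45,0)
E
```

```text
time: 9.12
tcp_pos: [524.8, 22.5, 160.0]
eef_rot: [-2.057, -2.372, 0.002]
ft_force: [-0.2, -0.3, 0.2]
finger_gap: 80.1
finger_force: 0.0
at [524.8  22.5 160. ] yaw 8.1 -> shift [-0.3   0.33 -0.5 ] turn [-0.1 -0.   8.1] q1,q6 [ 0.04 -0.1 ]
time: 9.62
tcp_pos: [525.8, 20.3, 160.9]
eef_rot: [-2.213, -2.229, 0.001]
ft_force: [0.5, -0.3, 0.4]
finger_gap: 80.0
finger_force: 0.0
at [525.8  20.3 160.9] yaw 0.4 -> shift [-0.03  0.25 11.59] turn [-0.   0.   0.4] q1,q6 [0.04 0.03]
```

```bash
python3 -m inch '[[8.0,0,0.25,2,0,0,0],[8.0,0,0.25,5,0,0,0],[8.0,0,0.25,8,0,0,0],[8.0,0,0.25,10.5,0,0,0],[8.0,0,0.25,11.6,0,0,0],[8.0,0,0.25,11.6,0,0,0],[8.0,0,0.25,11.6,0,0,0],[8.0,0,0.25,11.6,0,0,0]]'
python3 -m inch '[[5.0,0,0,0,0,0,0],[5.0,0,0,0,0,0,0],[5.0,0,0,0,0,0,0],[5.0,0,0,0,0,0,0],[5.0,0,0,0,0,0,0],[5.0,0,0,0,0,0,0]]' 20
python3 - <<'E'
from h import *
print(readout.get_state()["torque"])
E
```

```text
time: 10.62
tcp_pos: [529.2, 20.5, 46.1]
eef_rot: [2.214, 2.227, 0.002]
ft_force: [0.4, 0.8, 0.2]
finger_gap: 79.9
finger_force: 0.0
time: 11.38
tcp_pos: [528.4, 20.4, 45.3]
eef_rot: [-2.215, -2.227, 0.0]
ft_force: [-2.9, 0.3, 4.9]
finger_gap: 57.1
finger_force: 20.0
[-0.04996685  0.55874973  0.00831293]
```

```bash
python3 -m inch '[[5.0,0,0,-1,0,0,0],[5.0,0,0,-3,0,0,0],[5.0,0,0,-7,0,0,0],[5.0,0,0,-12,0,0,0],[5.0,0,0,-12,0,0,0],[5.0,0,0,-12,0,0,0]]'
python3 - <<'E'
from h import *
go(539.5,397,165,90)
E
```

```text
time: 12.12
tcp_pos: [528.1, 20.4, 164.8]
eef_rot: [-2.215, -2.228, 0.0]
ft_force: [0.3, -0.4, -1.8]
finger_gap: 56.8
finger_force: 20.0
at [528.1  20.4 164.8] yaw 0.3 -> shift [ 3.765e+01  1.340e+00 -2.000e-02] turn [ -0.   -0.  -89.7] q1,q6 [0.04 0.03]
```

```bash
python3 -m inch '[[5.0,3,0,0,0,0,-9],[5.0,8,0,0,0,0,-18],[5.0,13,0.3,0,0,0,-27],[5.0,18,0.5,0,0,0,-37],[5.0,23,0.7,0,0,0,-47],[5.0,28,0.9,0,0,0,-57],[5.0,32,1.1,0,0,0,-67],[5.0,36,1.3,0,0,0,-77]]' 25
python3 -m inch '[[5.0,1.6,0,0,0,0,-10],[5.0,1.6,0,0,0,0,-13],[5.0,1.6,0,0,0,0,-13],[5.0,1.6,0,0,0,0,-13]]'
python3 - <<'E'
from h import *
go(539.5,397,45.5,90)
s=imaging.read_camera("scene");cv2.imwrite("pics/n5.png",cv2.resize(s[60:300,60:340],None,fx=2.5,fy=2.5)[:,:,::-1])
E
```

```text
time: 13.12
tcp_pos: [538.4, 381.3, 162.7]
eef_rot: [-0.337, -3.121, 0.004]
ft_force: [-0.2, -0.3, -0.9]
finger_gap: 56.6
finger_force: 25.0
time: 13.62
tcp_pos: [523.6, 383.5, 164.0]
eef_rot: [0.006, -3.14, 0.002]
ft_force: [0.3, 0.6, -2.1]
finger_gap: 56.4
finger_force: 25.0
at [523.6 383.5 164. ] yaw 90.2 -> shift [-1.61  1.35 11.85] turn [-0.1 -0.1  0.2] q1,q6 [ 0.63 -0.94]
```

View pics/n5.png

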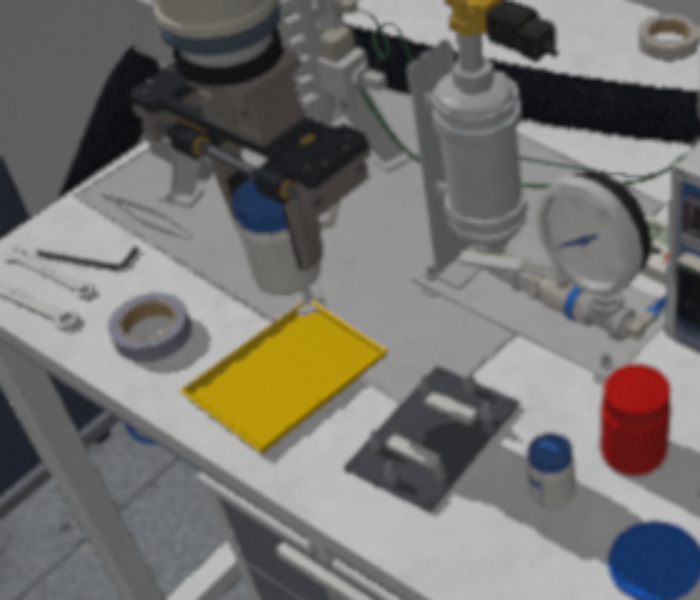

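The jar is held upright, close by the yellow tray. Lowering it into the tray's far half.

```bash
python3 -m inch '[[5.0,0,1.3,0,0,0,0],[5.0,0,1.3,0,0,0,0],[5.0,-1.6,1.3,4,0,0,0],[5.0,-1.6,1.3,7,0,0,0],[5.0,-1.6,1.3,9.5,0,0,0],[5.0,-1.6,1.3,11,0,0,0],[5.0,-1.6,1.3,11.3,0,0,0],[5.0,-1.6,1.3,11.3,0,0,0]]'
python3 -m inch '[[5.0,0,0,0.3,0,0,0],[5.0,0,0,0.4,0,0,0],[5.0,0,0,0.4,0,0,0],[5.0,0,0,0.4,0,0,0]]'
python3 - <<'E'
from h import *
go(539,397,45.5,90)
E
```

```text
time: 14.68
tcp_pos: [540.2, 397.5, 52.8]
eef_rot: [-0.009, 3.141, 0.001]
ft_force: [0.3, 0.0, -1.6]
finger_gap: 57.0
finger_force: 25.0
time: 15.18
tcp_pos: [539.9, 397.2, 48.3]
eef_rot: [-0.009, 3.141, 0.0]
ft_force: [-0.1, -1.7, -2.3]
finger_gap: 56.7
finger_force: 25.0
at [539.9 397.2  48.3] yaw 90.3 -> shift [ 0.09 -0.02  0.28] turn [0.  0.  0.3] q1,q6 [ 0.63 -0.94]
```

```bash
python3 -m inch '[[5.0,0,0,0.15,0,0,0],[5.0,0,0,0.28,0,0,0],[5.0,0,0,0.28,0,0,0],[5.0,0,0,0.28,0,0,0]]'
python3 -m inch '[[6.4,0,0,0,0,0,0],[7.5,0,0,0,0,0,0],[7.5,0,0,0,0,0,0],[7.5,0,0,-2,0,0,0],[7.5,0,0,-6,0,0,0],[7.5,0,0,-11,0,0,0],[7.5,0,0,-12,0,0,0]]'
python3 - <<'E'
from h import *
go(531.5,-65.5,160,90)
E
```

```text
time: 15.68
tcp_pos: [539.9, 397.1, 45.4]
eef_rot: [-0.009, 3.142, 0.0]
ft_force: [0.3, -1.1, 0.1]
finger_gap: 56.8
finger_force: 25.0
time: 16.55
tcp_pos: [541.8, 398.5, 170.8]
eef_rot: [-0.009, 3.136, 0.007]
ft_force: [0.2, 0.2, -0.2]
finger_gap: 75.3
finger_force: 0.0
at [541.8 398.5 170.8] yaw 90.3 -> shift [  1.29 -46.4    0.87] turn [0.2 0.3 0.3] q1,q6 [ 0.63 -0.94]
```

```bash
python3 -m inch '[[7.5,0,-5,0.5,0,0,0],[7.5,1.3,-46.4,0.8,0,0,0],[7.5,1.3,-46.4,0.8,0,0,0],[7.5,1.3,-46.4,0.8,0,0,0],[7.5,1.3,-46.4,0.8,0,0,0],[7.5,1.3,-46.4,0.8,0,0,0],[7.5,1.3,-46.4,0.8,0,0,0],[7.5,1.3,-46.4,0.8,0,0,0]]'
python3 -m inch '[[7.5,0,0,0,0,0,0],[7.5,0,0,0,0,0,0]]'
python3 - <<'E'
from h import *
go(531.5,-65.5,36,90)
s=imaging.read_camera("scene");cv2.imwrite("pics/n6.png",cv2.resize(np.vstack([s[160:350,120:320],s[180:370,260:460]]),None,fx=1.5,fy=1.5)[:,:,::-1])
E
```

```text
time: 17.55
tcp_pos: [528.8, -69.5, 157.6]
eef_rot: [0.006, -3.142, 0.0]
ft_force: [0.4, -0.5, -0.0]
finger_gap: 74.8
finger_force: 0.0
time: 17.8
tcp_pos: [529.3, -66.6, 157.4]
eef_rot: [0.008, -3.141, -0.001]
ft_force: [0.7, -0.1, 0.6]
finger_gap: 74.9
finger_force: 0.0
at [529.3 -66.6 157.4] yaw 90.3 -> shift [-0.23  0.1  12.14] turn [ 0.  -0.   0.3] q1,q6 [-0.13 -1.7 ]
```

View pics/n6.png

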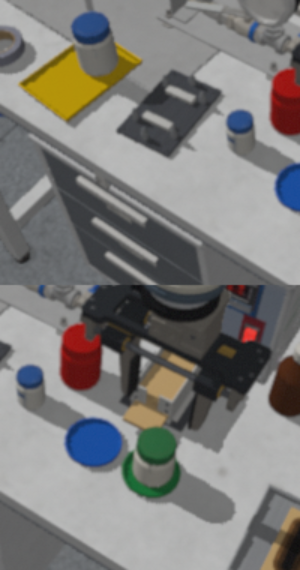

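The blue jar stands upright in the yellow tray. The gripper is above the green jar, with the neighbouring dish now empty.

```bash
python3 -m inch '[[7.5,-0.2,0.1,2,0,0,0],[7.5,-0.2,0.1,5,0,0,0],[7.5,-0.2,0.1,8,0,0,0],[7.5,-0.2,0.1,11,0,0,0],[7.5,-0.2,0.1,12,0,0,0],[7.5,-0.2,0.1,12.1,0,0,0],[7.5,-0.2,0.1,12.1,0,0,0],[7.5,-0.2,0.1,12.1,0,0,0]]'
python3 -m inch '[[4.5,0,0,0,0,0,0],[4.5,0,0,0,0,0,0],[4.5,0,0,0,0,0,0],[4.5,0,0,0,0,0,0],[4.5,0,0,0,0,0,0],[4.5,0,0,0,0,0,0]]' 22
python3 -m inch '[[4.5,0,0,-1,0,0,0],[4.5,0,0,-3,0,0,0],[4.5,0,0,-7,0,0,0],[4.5,0,0,-12,0,0,0],[4.5,0,0,-12,0,0,0],[4.5,0,0,-12,0,0,0]]'
python3 - <<'E'
from h import *
go(472,402,155,90)
E
```

```text
time: 18.85
tcp_pos: [532.2, -65.9, 37.3]
eef_rot: [-0.009, 3.14, -0.0]
ft_force: [0.0, 0.3, -0.1]
finger_gap: 75.0
finger_force: 0.0
time: 19.6
tcp_pos: [531.5, -66.0, 36.5]
eef_rot: [-0.009, 3.141, -0.0]
ft_force: [-0.3, -0.6, 5.0]
finger_gap: 50.5
finger_force: 22.0
time: 20.35
tcp_pos: [530.9, -65.9, 156.0]
eef_rot: [0.009, -3.141, -0.0]
ft_force: [0.3, -0.5, -2.2]
finger_gap: 50.4
finger_force: 22.0
at [530.9 -65.9 156. ] yaw 90.3 -> shift [ 5.63 46.82  0.11] turn [ 0.  -0.   0.3] q1,q6 [-0.13 -1.7 ]
```

```bash
python3 -m inch '[[4.5,1,3,0,0,0,0],[4.5,2,9,0,0,0,0],[4.5,3,15,0,0,0,0],[4.5,4,21,0,0,0,0],[4.5,5,27,0,0,0,0],[4.5,5.6,33,0,0,0,0],[4.5,5.6,39,0,0,0,0],[4.5,5.6,43,0,0,0,0]]'
python3 -m inch '[[4.5,0,2,0,0,0,0],[4.5,0,3.8,0,0,0,0],[4.5,0,3.8,0,0,0,0],[4.5,0,3.8,0,0,0,0]]'
python3 - <<'E'
from h import *
go(471.5,402.5,38,90)
E
```

```text
time: 21.35
tcp_pos: [471.6, 365.7, 154.3]
eef_rot: [0.011, -3.139, 0.003]
ft_force: [-0.7, -0.5, -1.8]
finger_gap: 51.1
finger_force: 22.0
time: 21.85
tcp_pos: [472.8, 400.5, 156.1]
eef_rot: [0.008, -3.141, 0.001]
ft_force: [-0.5, -0.6, -1.5]
finger_gap: 50.5
finger_force: 22.0
at [472.8 400.5 156.1] yaw 90.3 -> shift [ 0.13  0.21 11.81] turn [-0.  -0.   0.3] q1,q6 [ 0.7  -0.88]
```

```bash
python3 -m inch '[[4.5,0.1,0.1,3,0,0,0],[4.5,0.1,0.1,6,0,0,0],[4.5,0.1,0.1,9,0,0,0],[4.5,0.1,0.1,11,0,0,0],[4.5,0.1,0.1,11.5,0,0,0],[4.5,0.1,0.1,11.7,0,0,0],[4.5,0.1,0.1,11.7,0,0,0],[4.5,0.1,0.1,11.7,0,0,0]]'
python3 -m inch '[[4.5,0,0,0.1,0,0,0],[4.5,0,0,0.2,0,0,0],[4.5,0,0,0.25,0,0,0],[4.5,0,0,0.25,0,0,0]]'
python3 -m inch '[[5.8,0,0,0,0,0,0],[7.0,0,0,0,0,0,0],[7.0,0,0,0,0,0,0],[7.0,0,0,-2,0,0,0],[7.0,0,0,-6,0,0,0],[7.0,0,0,-11,0,0,0],[7.0,0,0,-12,0,0,0]]'
python3 - <<'E'
from h import *
go(500,10,150,90)
E
```

```text
time: 22.85
tcp_pos: [472.3, 403.1, 40.2]
eef_rot: [-0.009, 3.141, 0.001]
ft_force: [1.5, 0.6, -1.5]
finger_gap: 50.4
finger_force: 22.0
time: 23.35
tcp_pos: [471.8, 402.7, 36.8]
eef_rot: [0.009, -3.141, 0.0]
ft_force: [0.3, -0.3, -1.6]
finger_gap: 50.3
finger_force: 22.0
time: 24.22
tcp_pos: [473.6, 404.2, 161.9]
eef_rot: [-0.009, 3.136, 0.007]
ft_force: [0.8, 0.6, -0.9]
finger_gap: 70.0
finger_force: 0.0
at [473.6 404.2 161.9] yaw 90.3 -> shift [ -2.42 -39.44   1.03] turn [0.3 0.3 0.3] q1,q6 [ 0.7  -0.87]
```

```bash
python3 - <<'E'
from h import *
t=imaging.read_camera("top");s=imaging.read_camera("scene")
blue=lambda h,S,v:(h>100)&(h<125)&(S>110)
gr=lambda h,S,v:(h>55)&(h<90)&(S>90)
buff=lambda h,S,v:(h>8)&(h<25)&(S>60)&(v>110)
dark=lambda h,S,v:(v<95)
print("dishB",circ("top",t,(325,248,370,298),blue,9),circ("scene",s,(298,262,345,305),blue,9))
print("dishG",circ("top",t,(368,248,412,295),gr,9),circ("scene",s,(338,285,385,325),gr,9))
for n,im,roi in(("top",t,(350,234,385,256)),("scene",s,(338,257,374,280))):
    c=contour(im,roi,buff);p=pts(n,c,22);print("fresh",n,p.min(0),p.max(0),cv2.minAreaRect(p.astype(np.float32)))
print("nest T",rect("top",t,(208,228,272,312),dark,6));print("nest S",rect("scene",s,(195,200,270,265),dark,6))
cv2.imwrite("pics/n7.png",np.hstack([cv2.resize(t[220:320,320:420],(400,400)),cv2.resize(s[160:260,140:240],(400,400))])[:,:,::-1])
go(586,-21.5,150,90)
E
```

```text
dishB (array([525.9,  20. ]), array([70.5, 71.8])) (array([522. ,  17.5]), array([71.9, 73.6]))
dishG (array([529.6, -65.7]), array([68.3, 71.1])) (array([525.8, -68.1]), array([71.7, 72.1]))
fresh top [572.30469741 -44.46323745] [603.7947598   3.3610222] ((588.0404663085938, -20.524356842041016), (31.25050926208496, 47.79269027709961), 0.3366689085960388)
fresh scene [565.08191342 -48.53918363] [606.90786807   3.54796463] ((586.2755126953125, -22.5496883392334), (53.50605773925781, 40.51338195800781), 87.09075164794922)
nest T ((528.2587890625, 248.5290069580078), (132.98956298828125, 90.15803527832031), 4.5924763679504395)
nest S ((524.9354248046875, 244.86849975585938), (138.4978790283203, 91.93294525146484), 4.802526950836182)
at [472.5 403.3 159.1] yaw 90.3 -> shift [-11.11 -42.55   0.85] turn [0.1 0.2 0.3] q1,q6 [ 0.7  -0.87]
```

View pics/n7.png

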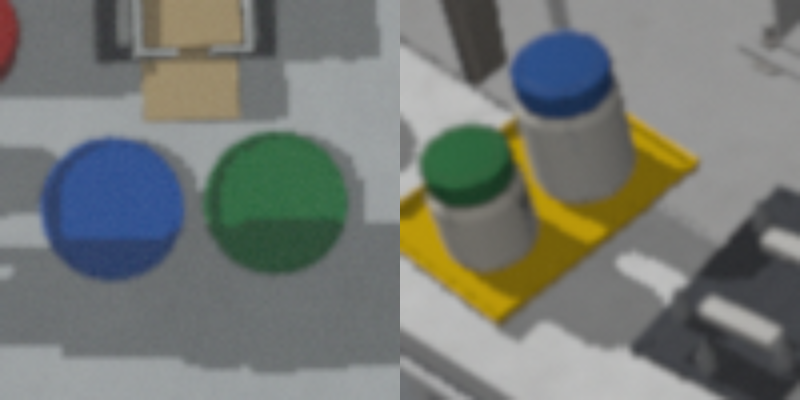

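The yellow tray holds both jars upright, and both dishes and the outlet are clear. Now to the fresh tile.

```bash
python3 -m inch '[[7.0,-2,-5,0,0,0,0],[7.0,-11.1,-42.5,0,0,0,0],[7.0,-11.1,-42.5,0,0,0,0],[7.0,-11.1,-42.5,0,0,0,0],[7.0,-11.1,-42.5,0,0,0,0],[7.0,-11.1,-42.5,0,0,0,0],[7.0,-11.1,-42.5,0,0,0,0],[7.0,-11.1,-42.5,0,0,0,0]]'
python3 -m inch '[[7.0,0,0,0,0,0,0],[7.0,0,0,0,0,0,0],[7.0,0,0,0,0,0,0]]'
python3 - <<'E'
from h import *
go(585,-21.5,26,90.5)
E
```

```text
time: 25.32
tcp_pos: [584.8, -25.0, 155.5]
eef_rot: [0.003, -3.14, 0.001]
ft_force: [0.2, 0.3, -0.2]
finger_gap: 70.0
finger_force: 0.0
time: 25.7
tcp_pos: [584.8, -20.1, 156.7]
eef_rot: [0.012, -3.141, -0.0]
ft_force: [-0.4, -0.5, -0.5]
finger_gap: 70.2
finger_force: 0.0
at [584.8 -20.1 156.7] yaw 90.4 -> shift [-0.02 -0.14 13.07] turn [ 0.  -0.  -0.1] q1,q6 [-0.04 -1.62]
```

```bash
python3 -m inch '[[7.0,0,-0.14,3,0,0,0],[7.0,0,-0.14,6,0,0,0],[7.0,0,-0.14,9,0,0,0],[7.0,0,-0.14,11.5,0,0,0],[7.0,0,-0.14,12.5,0,0,0],[7.0,0,-0.14,12.9,0,0,0],[7.0,0,-0.14,12.9,0,0,0],[7.0,0,-0.14,12.9,0,0,0]]'
python3 - <<'E'
from h import *
go(585,-21.5,26,90.5)
s=imaging.read_camera("scene");cv2.imwrite("pics/n8.png",cv2.resize(s[190:330,280:460],None,fx=4,fy=4)[:,:,::-1])
E
```

```text
time: 26.7
tcp_pos: [585.8, -23.0, 28.7]
eef_rot: [-0.009, 3.14, -0.0]
ft_force: [0.7, 0.1, -0.1]
finger_gap: 69.7
finger_force: 0.0
at [585.8 -23.   28.7] yaw 90.3 -> shift [0.08 0.15 0.27] turn [-0.   0.1 -0.2] q1,q6 [-0.04 -1.62]
```

View pics/n8.png

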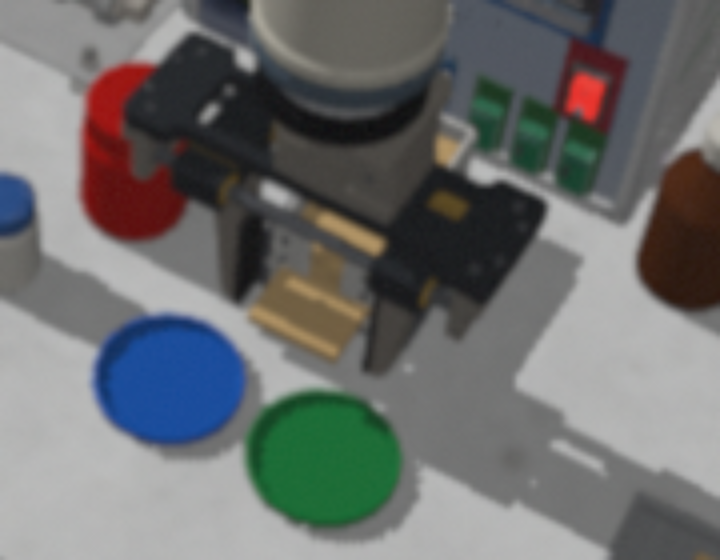

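The fingers straddle the protruding tile (crop 310,305). Lower by 2.5 mm, correct y, and grip.

```bash
python3 -m inch '[[6.0,0,0.1,0.2,0,0,0],[6.0,0,0.1,0.25,0,0,0],[6.0,0,0.1,0.25,0,0,0]]'
python3 -m inch '[[4.0,0,0,0,0,0,0],[4.0,0,0,0,0,0,0],[4.0,0,0,0,0,0,0],[4.0,0,0,0,0,0,0],[4.0,0,0,0,0,0,0]]' 45
python3 - <<'E'
from h import *
s=readout.get_state();print(s["tcp_pos"],s["ft_force"],s["torque"])
E
```

```text
time: 27.12
tcp_pos: [585.1, -22.1, 25.3]
eef_rot: [0.009, -3.141, -0.0]
ft_force: [0.6, 0.6, -0.2]
finger_gap: 59.8
finger_force: 0.0
time: 27.75
tcp_pos: [585.1, -22.0, 25.3]
eef_rot: [0.009, -3.141, -0.0]
ft_force: [-0.0, 1.9, 0.5]
finger_gap: 49.4
finger_force: 44.5
[585.10088146 -21.97780975  25.34406869] [-1.72567186e-03  1.88494389e+00  4.65645464e-01] [ 0.30926956  0.09641756 -0.03038812]
```

```bash
python3 -m inch '[[4.0,0.3,0,0,0,0,0],[4.0,0.8,0,0,0,0,0],[4.0,1.4,0,0,0,0,0],[4.0,2.0,0,0,0,0,0],[4.0,2.6,0,0,0,0,0],[4.0,3.2,0,0,0,0,0],[4.0,3.8,0,0,0,0,0],[4.0,3.8,0,0,0,0,0]]'
python3 -m inch '[[4.0,0.6,0,0,0,0,0],[4.0,1.2,0,0,0,0,0],[4.0,1.8,0,0,0,0,0],[4.0,2.4,0,0,0,0,0],[4.0,3.0,0,0,0,0,0],[4.0,3.6,0,0,0,0,0],[4.0,4.2,0,0,0,0,0],[4.0,4.2,0,0,0,0,0]]'
python3 - <<'E'
from h import *
s=imaging.read_camera("scene");cv2.imwrite("pics/n9.png",cv2.resize(s[190:330,280:460],None,fx=4,fy=4)[:,:,::-1])
E
```

```text
time: 28.75
tcp_pos: [546.4, -22.3, 25.4]
eef_rot: [0.009, -3.141, 0.0]
ft_force: [1.6, 0.6, -1.2]
finger_gap: 49.5
finger_force: 44.5
time: 29.75
tcp_pos: [504.5, -22.5, 25.3]
eef_rot: [0.009, -3.141, -0.0]
ft_force: [-0.1, 0.1, -0.9]
finger_gap: 49.2
finger_force: 44.5
```

View pics/n9.png

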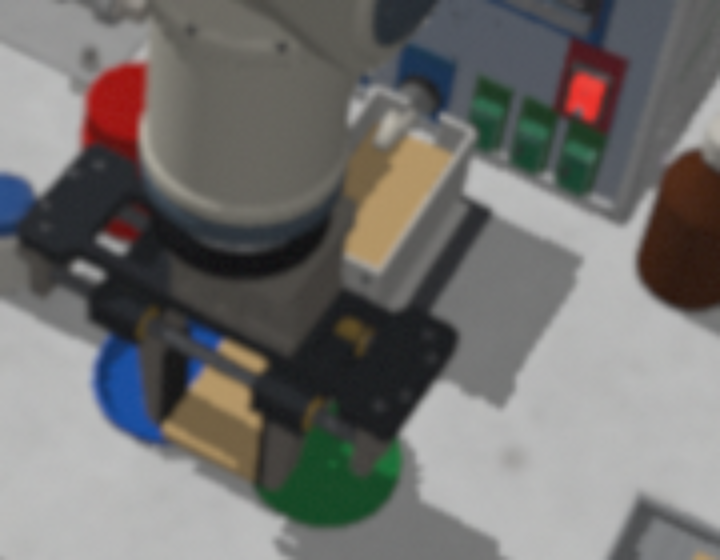

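The tile is drawn clear of the magazine, level. Lift it, then lay it on the free bench between the green dish and the used tray, to regrip at its middle (the off-centre fingers would strike the nest's pins).

```bash
python3 -m inch '[[4.0,0.5,0,-1,0,0,0],[4.0,1,0,-3,0,0,0],[4.0,2,0,-6,0,0,0],[4.0,3,-2,-8,0,0,0],[4.0,5,-5,-8,0,0,0],[4.0,6.1,-9,-8,0,0,0],[4.0,6.1,-12.3,-8,0,0,0],[4.0,6.1,-12.3,-8,0,0,0]]'
python3 -m inch '[[4.0,0,0,0,0,0,0],[4.0,0,0,3,0,0,0],[4.0,0,0,6,0,0,0],[4.0,0,0,7.5,0,0,0],[4.0,0,0,7.5,0,0,0],[4.0,0,0,7.5,0,0,0]]'
python3 - <<'E'
from h import *
go(443.5,-145,16,90.3)
s=imaging.read_camera("scene");cv2.imwrite("pics/n10.png",cv2.resize(s[240:440,300:500],None,fx=3,fy=3)[:,:,::-1])
E
```

```text
time: 30.8
tcp_pos: [445.0, -147.5, 106.1]
eef_rot: [-0.005, 3.14, -0.001]
ft_force: [-0.3, 1.0, -1.8]
finger_gap: 49.1
finger_force: 44.5
time: 31.55
tcp_pos: [445.5, -145.7, 31.1]
eef_rot: [-0.009, 3.141, -0.0]
ft_force: [0.3, -0.4, -0.7]
finger_gap: 49.3
finger_force: 44.5
at [ 445.5 -145.7   31.1] yaw 90.3 -> shift [0.2  0.08 1.51] turn [-0.   0.1  0. ] q1,q6 [-0.32 -1.9 ]
```

View pics/n10.png

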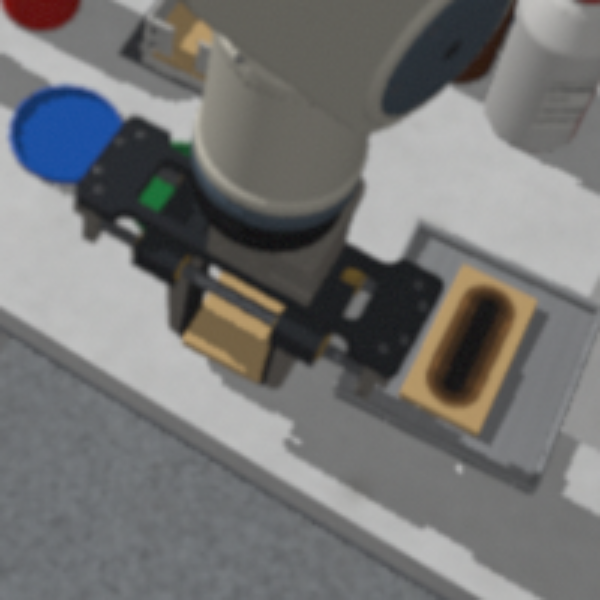

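The tile hangs level over free bench. Setting it down and letting go.

```bash
python3 -m inch '[[4.0,0,0,0.8,0,0,0],[4.0,0,0,1.3,0,0,0],[4.0,0,0,1.4,0,0,0],[4.0,0,0,1.4,0,0,0],[4.0,0,0,1.4,0,0,0]]'
python3 -m inch '[[5.4,0,0,0,0,0,0],[6.2,0,0,0,0,0,0],[6.2,0,0,0,0,0,0],[6.2,0,0,-2,0,0,0],[6.2,0,0,-6,0,0,0],[6.2,0,0,-9,0,0,0],[6.2,0,0,-9,0,0,0]]'
python3 -m inch '[[6.2,0,15,-3,0,0,0],[6.2,0,25,-5,0,0,0],[6.2,0,25,-5,0,0,0],[6.2,0,25,-5,0,0,0],[6.2,0,25,-5,0,0,0],[6.2,0,25,-5,0,0,0]]'
python3 - <<'E'
from h import *
buff=lambda h,S,v:(h>8)&(h<25)&(S>60)&(v>110)
t=imaging.read_camera("top");s=imaging.read_camera("scene")
print("T",rect("top",t,(405,255,455,332),buff,8));print("S",rect("scene",s,(345,300,420,385),buff,8))
go(480,-145,100,90)
E
```

```text
time: 32.22
tcp_pos: [444.9, -145.9, 16.4]
eef_rot: [-0.009, 3.141, -0.0]
ft_force: [-0.6, -0.1, -2.1]
finger_gap: 49.6
finger_force: 44.5
time: 33.1
tcp_pos: [446.4, -146.3, 108.3]
eef_rot: [-0.009, 3.137, -0.002]
ft_force: [-0.3, 0.4, -0.4]
finger_gap: 62.0
finger_force: 0.0
time: 33.85
tcp_pos: [442.8, 104.1, 155.4]
eef_rot: [0.011, -3.14, 0.001]
ft_force: [-0.4, -0.4, 0.0]
finger_gap: 62.1
finger_force: 0.0
T ((502.89947509765625, -142.36001586914062), (53.894596099853516, 48.220298767089844), 3.3887248039245605)
S ((477.44659423828125, -146.0888214111328), (100.49735260009766, 49.69721221923828), 3.554276466369629)
at [442.9 102.9 155.5] yaw 90.3 -> shift [ -3.6  -24.8    5.56] turn [-0.  -0.1  0.3] q1,q6 [ 0.23 -1.35]
```

```bash
python3 -m inch '[[6.2,-3.7,-10,3,0,0,-1.5],[6.2,-3.7,-24.7,5.5,0,0,-3],[6.2,-3.7,-24.7,5.5,0,0,-3],[6.2,-3.7,-24.7,5.5,0,0,-3],[6.2,-3.7,-24.7,5.5,0,0,-3],[6.2,-3.7,-24.7,5.5,0,0,-3],[6.2,-3.7,-24.7,5.5,0,0,-3],[6.2,-3.7,-24.7,5.5,0,0,-3]]'
python3 - <<'E'
from h import *
go(480.3,-144.7,40,93.3)
E
```

```text
time: 34.95
tcp_pos: [481.9, -141.6, 101.6]
eef_rot: [-0.093, 3.14, 0.0]
ft_force: [-0.1, -0.2, 0.7]
finger_gap: 62.3
finger_force: 0.0
at [ 481.9 -141.6  101.6] yaw 93.4 -> shift [ 0.18 -0.3   6.16] turn [0.  0.  0.1] q1,q6 [-0.29 -1.92]
```

```bash
python3 -m inch '[[6.2,0.1,-0.2,3,0,0,0],[6.2,0.1,-0.2,5.5,0,0,0],[6.2,0.1,-0.2,6,0,0,0],[6.2,0.1,-0.2,6,0,0,0],[6.2,0.1,-0.2,6,0,0,0]]'
python3 - <<'E'
from h import *
go(480.3,-144.7,15.5,93.3)
E
```

```text
time: 35.58
tcp_pos: [481.7, -144.6, 42.3]
eef_rot: [-0.092, 3.139, -0.001]
ft_force: [-0.9, -0.7, 0.5]
finger_gap: 62.2
finger_force: 0.0
at [ 481.7 -144.6   42.3] yaw 93.3 -> shift [0.14 0.   2.68] turn [-0.   0.1  0. ] q1,q6 [-0.29 -1.92]
```

```bash
python3 -m inch '[[6.2,0.1,0,1.2,0,0,0],[6.2,0.1,0,2.2,0,0,0],[6.2,0.1,0,2.5,0,0,0],[6.2,0.1,0,2.5,0,0,0],[6.2,0.1,0,2.5,0,0,0]]'
python3 -m inch '[[4.0,0,0,0,0,0,0],[4.0,0,0,0,0,0,0],[4.0,0,0,0,0,0,0],[4.0,0,0,0,0,0,0],[4.0,0,0,0,0,0,0]]' 35
python3 -m inch '[[4.0,0,0,-0.5,0,0,0],[4.0,0,0,-2,0,0,0],[4.0,0,0,-6,0,0,0],[4.0,0,0,-11,0,0,0],[4.0,0,0,-14,0,0,0],[4.0,0,0,-14,0,0,0],[4.0,0,0,-14,0,0,0]]'
python3 - <<'E'
from h import *
go(527.5,247,155,94.4)
E
```

```text
time: 36.2
tcp_pos: [480.1, -144.8, 16.4]
eef_rot: [-0.091, 3.14, -0.0]
ft_force: [0.3, 0.1, 0.4]
finger_gap: 61.9
finger_force: 0.0
time: 36.83
tcp_pos: [480.2, -144.8, 16.5]
eef_rot: [-0.091, 3.14, -0.0]
ft_force: [-0.4, 0.3, 4.6]
finger_gap: 49.0
finger_force: 35.0
time: 37.7
tcp_pos: [479.4, -144.6, 156.1]
eef_rot: [0.091, -3.14, -0.0]
ft_force: [-0.8, 0.9, -1.7]
finger_gap: 49.5
finger_force: 35.0
at [ 479.4 -144.6  156.1] yaw 93.3 -> shift [-7.06 38.81  0.11] turn [ 0.  -0.  -1.1] q1,q6 [-0.3  -1.92]
```

```bash
python3 - <<'E'
from h import *
t=imaging.read_camera("top");s=imaging.read_camera("scene")
dark=lambda h,S,v:(v<95)
for n,im,roi in(("top",t,(208,228,272,312)),("scene",s,(195,200,270,265))):
    c=contour(im,roi,dark);b=cv2.minAreaRect(pts(n,c,6).astype(np.float32));print(n,"plate",np.round(b[0],1),np.round(b[1],1))
    m=np.zeros(im.shape[:2],np.uint8);cv2.fillPoly(m,[cv2.convexHull(c.astype(np.int32))],1);m=cv2.erode(m,np.ones((3,3)))
    g=((cv2.cvtColor(im,cv2.COLOR_RGB2GRAY)>125)&(m>0)).astype(np.uint8)
    for q in cv2.findContours(g,cv2.RETR_EXTERNAL,cv2.CHAIN_APPROX_NONE)[0]:
        if cv2.contourArea(q)>12:
            b=cv2.minAreaRect(pts(n,q[:,0],14).astype(np.float32));print("  ",cv2.contourArea(q),np.round(b[0],1),np.round(b[1],1),round(b[2],1))
E
```

```text
top plate [528.2 248.4] [133.1  90.6]
   86.5 [499.7 246.6] [10.3 43.6] 0.3
   84.0 [556.  250.8] [11.9 42.5] 7.5
scene plate [524.9 245. ] [138.6  91.7]
   86.0 [498.  244.4] [12.9 45.4] 3.6
   75.5 [553.1 249.3] [12.9 45. ] 5.1
```

```bash
python3 -m inch '[[4.0,-1,3,0,0,0,0],[4.0,-3,10,0,0,0,0],[4.0,-7.1,38.8,0,0,0,-1.2],[4.0,-7.1,38.8,0,0,0,-1.2],[4.0,-7.1,38.8,0,0,0,-1.2],[4.0,-7.1,38.8,0,0,0,-1.2],[4.0,-7.1,38.8,0,0,0,-1.2],[4.0,-7.1,38.8,0,0,0,-1.2]]'
python3 -m inch '[[4.0,0,0,0,0,0,0],[4.0,0,0,0,0,0,0],[4.0,0,0,0,0,0,0]]'
python3 - <<'E'
from h import *
go(528,247.5,50,94.5)
E
```

```text
time: 38.8
tcp_pos: [527.9, 249.6, 154.9]
eef_rot: [0.13, -3.137, 0.0]
ft_force: [-0.0, 0.3, -1.2]
finger_gap: 49.1
finger_force: 35.0
time: 39.17
tcp_pos: [528.4, 245.5, 156.3]
eef_rot: [0.121, -3.139, 0.0]
ft_force: [-0.7, 0.5, -1.4]
finger_gap: 49.4
finger_force: 35.0
at [528.4 245.5 156.3] yaw 94.4 -> shift [ 0.02  0.2  10.63] turn [-0.  -0.  -0.1] q1,q6 [ 0.43 -1.22]
```

```bash
python3 -m inch '[[4.0,0,0.2,3,0,0,0],[4.0,0,0.2,6,0,0,0],[4.0,0,0.2,9,0,0,0],[4.0,0,0.2,10,0,0,0],[4.0,0,0.2,10.4,0,0,0],[4.0,0,0.2,10.4,0,0,0],[4.0,0,0.2,10.4,0,0,0]]'
python3 - <<'E'
from h import *
go(528,247.5,31.5,94.5)
E
```

```text
time: 40.05
tcp_pos: [528.9, 249.0, 53.4]
eef_rot: [-0.124, 3.138, 0.001]
ft_force: [0.3, -0.1, -2.0]
finger_gap: 49.1
finger_force: 35.0
at [528.9 249.   53.4] yaw 94.5 -> shift [ 0.1  -0.14  2.19] turn [0.  0.1 0. ] q1,q6 [ 0.44 -1.21]
```

```bash
python3 -m inch '[[4.0,0,0,0,0,0,0],[4.0,0,0,0,0,0,0],[4.0,0,0,0,0,0,0]]'
python3 - <<'E'
from h import *
go(528,247.5,31.5,94.5)
E
```

```text
time: 40.42
tcp_pos: [528.3, 248.8, 52.5]
eef_rot: [-0.124, 3.139, 0.0]
ft_force: [-0.2, 0.7, -1.0]
finger_gap: 49.0
finger_force: 35.0
at [528.3 248.8  52.5] yaw 94.5 -> shift [ 0.04 -0.12  2.1 ] turn [0. 0. 0.] q1,q6 [ 0.44 -1.21]
```

```bash
python3 -m inch '[[4.0,0,-0.12,0.4,0,0,0],[4.0,0,-0.12,0.8,0,0,0],[4.0,0,-0.12,1.2,0,0,0],[4.0,0,-0.12,1.5,0,0,0],[4.0,0,-0.12,1.5,0,0,0],[4.0,0,-0.12,1.5,0,0,0]]'
python3 -m inch '[[4.0,0,0,0.2,0,0,0],[4.0,0,0,0.4,0,0,0],[4.0,0,0,0.55,0,0,0],[4.0,0,0,0.6,0,0,0],[4.0,0,0,0.6,0,0,0]]'
python3 - <<'E'
from h import *
go(528,247.5,31,94.5);print(readout.get_state()["torque"])
E
```

```text
time: 41.18
tcp_pos: [528.4, 247.6, 37.4]
eef_rot: [-0.124, 3.139, 0.0]
ft_force: [-0.4, 0.3, -1.1]
finger_gap: 49.3
finger_force: 35.0
time: 41.8
tcp_pos: [528.3, 247.5, 31.3]
eef_rot: [0.124, -3.139, 0.0]
ft_force: [-0.2, 0.2, -1.0]
finger_gap: 49.3
finger_force: 35.0
at [528.3 247.5  31.3] yaw 94.5 -> shift [ 0.03 -0.    0.03] turn [-0. -0.  0.] q1,q6 [ 0.44 -1.21]
[0.00174668 0.01329565 0.03278989]
```

No contact with the pins. Lower the last 1 mm, release and rise.

```bash
python3 -m inch '[[4.0,0,0,0.08,0,0,0],[4.0,0,0,0.08,0,0,0],[5.4,0,0,0.08,0,0,0],[6.0,0,0,0.08,0,0,0],[6.0,0,0,0.08,0,0,0],[6.0,0,0,-2,0,0,0],[6.0,0,0,-6,0,0,0],[7.5,0,0,-11,0,0,0]]'
python3 -m inch '[[7.5,0,-8,0,0,0,0],[7.5,0,-14,-2,0,0,0],[7.5,0,-20,-2,0,0,0],[7.5,0,-20,-2,0,0,0],[7.5,0,-20,-2,0,0,0]]'
python3 - <<'E'
from h import *
buff=lambda h,S,v:(h>8)&(h<25)&(S>60)&(v>110)
t=imaging.read_camera("top");s=imaging.read_camera("scene")
for n,im,roi in(("top",t,(208,228,272,312)),("scene",s,(195,195,270,265))):
    for z in(14+8,):print(n,rect(n,im,roi,buff,z))
# triangulated tile corners: height check
ct=cv2.boxPoints(cv2.minAreaRect(contour(t,(208,228,272,312),buff).astype(np.float32)))
cs=cv2.boxPoints(cv2.minAreaRect(contour(s,(195,195,270,265),buff).astype(np.float32)))
pt=pts("top",ct,22);ps=pts("scene",cs,22)
for a,p in zip(ct,pt):
    j=np.argmin(np.linalg.norm(ps-p,axis=1));print(tri(a,cs[j]))
blue=lambda h,S,v:(h>100)&(h<125)&(S>110)
gr=lambda h,S,v:(h>55)&(h<90)&(S>90)
print("B lid",circ("scene",s,(160,160,230,210),blue,87),"G lid",circ("scene",s,(140,180,190,215),gr,71))
print("B lid T",circ("top",t,(140,235,190,275),blue,87),"G lid T",circ("top",t,(140,270,190,310),gr,71))
go(540,397,165,90)
E
```

```text
time: 42.8
tcp_pos: [527.6, 247.2, 141.7]
eef_rot: [0.124, -3.137, 0.001]
ft_force: [1.0, -0.5, 0.6]
finger_gap: 68.0
finger_force: 0.0
time: 43.42
tcp_pos: [544.1, 47.7, 161.4]
eef_rot: [-0.121, 3.139, 0.0]
ft_force: [0.7, -0.2, 0.1]
finger_gap: 75.1
finger_force: 0.0
top ((529.6484985351562, 247.3912811279297), (100.37662506103516, 50.105857849121094), 4.446374416351318)
scene ((526.6420288085938, 245.29067993164062), (102.6618881225586, 52.18073272705078), 4.051464557647705)
[579.4 271.8  34.5]
[582.1 227.4  14.4]
[478.4 223.6   2.8]
[477.6 269.   18.3]
B lid (array([531.9, 385.2]), array([49.3, 62.4])) G lid (array([464.8, 392.6]), array([42.9, 53.8]))
B lid T (array([540.1, 393.7]), array([48.5, 49.9])) G lid T (array([471.5, 401.1]), array([40.9, 43.1]))
at [544.   49.2 161.1] yaw 94.5 -> shift [-2.35 34.7  -0.37] turn [ 0.  -0.   4.5] q1,q6 [ 0.09 -1.56]
```

The fresh tile measures flat (100×50 mm at z = 22) and lies within 2 mm of the nest centre. Fetching the blue jar.

```bash
python3 -m inch '[[7.5,-0.5,3,0,0,0,2],[7.5,-2.3,34.7,-0.3,0,0,4.4],[7.5,-2.3,34.7,-0.3,0,0,4.4],[7.5,-2.3,34.7,-0.3,0,0,4.4],[7.5,-2.3,34.7,-0.3,0,0,4.4],[7.5,-2.3,34.7,-0.3,0,0,4.4],[7.5,-2.3,34.7,-0.3,0,0,4.4],[7.5,-2.3,34.7,-0.3,0,0,4.4]]'
python3 -m inch '[[7.5,0,0,0,0,0,0],[7.5,0,0,0,0,0,0],[7.5,0,0,0,0,0,0]]'
python3 - <<'E'
from h import *
go(540,397,46,90)
E
```

```text
time: 44.52
tcp_pos: [538.3, 396.9, 163.6]
eef_rot: [0.008, -3.141, 0.002]
ft_force: [-1.1, 0.4, -0.3]
finger_gap: 75.1
finger_force: 0.0
time: 44.9
tcp_pos: [540.0, 395.0, 164.6]
eef_rot: [-0.001, 3.141, 0.0]
ft_force: [-0.0, -0.3, -0.1]
finger_gap: 74.8
finger_force: 0.0
at [540.  395.  164.6] yaw 90.0 -> shift [ 0.    0.2  11.86] turn [0. 0. 0.] q1,q6 [ 0.63 -0.94]
```

```bash
python3 -m inch '[[7.5,0,0.2,3,0,0,0],[7.5,0,0.2,6,0,0,0],[7.5,0,0.2,9,0,0,0],[7.5,0,0.2,11,0,0,0],[7.5,0,0.2,11.8,0,0,0],[7.5,0,0.2,11.8,0,0,0],[7.5,0,0.2,11.8,0,0,0],[7.5,0,0.2,11.8,0,0,0]]'
python3 -m inch '[[5.0,0,0,0,0,0,0],[5.0,0,0,0,0,0,0],[5.0,0,0,0,0,0,0],[5.0,0,0,0,0,0,0],[5.0,0,0,0,0,0,0],[5.0,0,0,0,0,0,0]]' 25
python3 -m inch '[[5.0,0,0,-1,0,0,0],[5.0,0,0,-3,0,0,0],[5.0,0,0,-7,0,0,0],[5.0,0,0,-12,0,0,0],[5.0,0,0,-12,0,0,0],[5.0,0,0,-12,0,0,0]]'
python3 - <<'E'
from h import *
go(525.5,19.5,165,90)
E
```

```text
time: 45.9
tcp_pos: [540.2, 398.3, 47.4]
eef_rot: [-0.003, 3.14, 0.001]
ft_force: [0.5, -1.3, -0.2]
finger_gap: 75.0
finger_force: 0.0
time: 46.65
tcp_pos: [539.8, 397.8, 46.6]
eef_rot: [-0.003, 3.141, -0.0]
ft_force: [-0.3, -1.8, 4.0]
finger_gap: 57.1
finger_force: 25.0
time: 47.4
tcp_pos: [539.4, 397.8, 166.6]
eef_rot: [-0.003, 3.141, 0.0]
ft_force: [-1.0, 0.3, -2.4]
finger_gap: 56.9
finger_force: 25.0
at [539.4 397.8 166.6] yaw 90.1 -> shift [  1.47 -37.82   0.15] turn [0.  0.  0.1] q1,q6 [ 0.63 -0.94]
```

```bash
python3 -m inch '[[5.0,0.2,-3,0,0,0,0],[5.0,0.5,-8,0,0,0,0],[5.0,0.8,-14,0,0,0,0],[5.0,1.1,-20,0,0,0,0],[5.0,1.4,-26,0,0,0,0],[5.0,1.4,-31,0,0,0,0],[5.0,1.4,-35,0,0,0,0],[5.0,1.4,-37.8,0,0,0,0]]'
python3 -m inch '[[5.0,0,0,0,0,0,0],[5.0,0,0,0,0,0,0],[5.0,0,0,0,0,0,0],[5.0,0,0,0,0,0,0]]'
python3 - <<'E'
from h import *
go(525.5,19.3,65,90)
E
```

```text
time: 48.4
tcp_pos: [525.1, 18.0, 164.9]
eef_rot: [0.002, -3.139, 0.0]
ft_force: [0.8, -0.5, -1.7]
finger_gap: 57.0
finger_force: 25.0
time: 48.9
tcp_pos: [526.4, 20.6, 166.2]
eef_rot: [0.005, -3.141, -0.0]
ft_force: [-0.8, -0.4, -1.6]
finger_gap: 56.6
finger_force: 25.0
at [526.4  20.6 166.2] yaw 90.2 -> shift [ 0.09 -0.13 10.12] turn [ 0.  -0.   0.2] q1,q6 [ 0.04 -1.54]
```

```bash
python3 -m inch '[[5.0,0.1,-0.13,3,0,0,0],[5.0,0.1,-0.13,6,0,0,0],[5.0,0.1,-0.13,9,0,0,0],[5.0,0.1,-0.13,11,0,0,0],[5.0,0.1,-0.13,11.5,0,0,0],[5.0,0.1,-0.13,11.5,0,0,0],[5.0,0.1,-0.13,11.5,0,0,0],[5.0,0.1,-0.13,11.5,0,0,0]]'
python3 -m inch '[[5.0,0,0,0.2,0,0,0],[5.0,0,0,0.2,0,0,0],[5.0,0,0,0.2,0,0,0]]'
python3 - <<'E'
from h import *
go(525.5,19.3,46.8,90)
E
```

```text
time: 49.9
tcp_pos: [526.0, 18.6, 52.2]
eef_rot: [-0.003, 3.14, 0.0]
ft_force: [-0.3, -0.8, -1.1]
finger_gap: 56.9
finger_force: 25.0
time: 50.28
tcp_pos: [525.4, 18.5, 49.4]
eef_rot: [0.003, -3.142, 0.0]
ft_force: [0.7, -1.4, -1.0]
finger_gap: 56.5
finger_force: 25.0
at [525.4  18.5  49.4] yaw 90.1 -> shift [-0.01  0.08  0.26] turn [-0.  -0.   0.1] q1,q6 [ 0.03 -1.54]
```

```bash
python3 -m inch '[[5.0,0,0.06,0.1,0,0,0],[5.0,0,0.06,0.2,0,0,0],[5.0,0,0.06,0.26,0,0,0],[5.0,0,0.06,0.26,0,0,0]]'
python3 -m inch '[[6.4,0,0,0,0,0,0],[7.5,0,0,0,0,0,0],[7.5,0,0,0,0,0,0],[7.5,0,0,-2,0,0,0],[7.5,0,0,-6,0,0,0],[7.5,0,0,-11,0,0,0],[7.5,0,0,-12,0,0,0]]'
python3 - <<'E'
from h import *
go(472,402.7,155,90)
E
```

```text
time: 50.78
tcp_pos: [525.5, 19.2, 46.7]
eef_rot: [0.003, -3.142, 0.0]
ft_force: [0.5, 0.1, -1.7]
finger_gap: 56.5
finger_force: 25.0
time: 51.65
tcp_pos: [527.4, 19.2, 170.0]
eef_rot: [-0.003, 3.136, 0.0]
ft_force: [0.3, -0.2, -0.5]
finger_gap: 75.1
finger_force: 0.0
at [527.4  19.2 170. ] yaw 90.1 -> shift [ 5.46 38.36  1.47] turn [0.  0.3 0.1] q1,q6 [ 0.03 -1.54]
```

```bash
python3 -m inch '[[7.0,1,5,0,0,0,0],[7.0,5.4,38.4,1,0,0,0],[7.0,5.4,38.4,1,0,0,0],[7.0,5.4,38.4,1,0,0,0],[7.0,5.4,38.4,1,0,0,0],[7.0,5.4,38.4,1,0,0,0],[7.0,5.4,38.4,1,0,0,0],[7.0,5.4,38.4,1,0,0,0]]'
python3 -m inch '[[7.0,0,0,0,0,0,0],[7.0,0,0,0,0,0,0],[7.0,0,0,0,0,0,0]]'
python3 - <<'E'
from h import *
go(472,402.7,37,90)
s=imaging.read_camera("scene")
blue=lambda h,S,v:(h>100)&(h<125)&(S>110)
p=contour(s,(295,235,350,305),blue);print("blue blob",p.min(0),p.max(0))
E
```

```text
time: 52.65
tcp_pos: [470.0, 403.7, 155.7]
eef_rot: [0.007, -3.141, 0.002]
ft_force: [0.6, -0.9, -0.1]
finger_gap: 70.1
finger_force: 0.0
time: 53.02
tcp_pos: [471.1, 402.0, 156.9]
eef_rot: [-0.001, 3.141, -0.0]
ft_force: [-0.4, 0.6, -0.1]
finger_gap: 69.9
finger_force: 0.0
at [471.1 402.  156.9] yaw 90.0 -> shift [-0.09  0.07 11.99] turn [-0.  0.  0.] q1,q6 [ 0.7  -0.87]
blue blob [311 250] [338 276]
```

```bash
python3 -m inch '[[7.0,-0.1,0.07,3,0,0,0],[7.0,-0.1,0.07,6,0,0,0],[7.0,-0.1,0.07,9,0,0,0],[7.0,-0.1,0.07,11,0,0,0],[7.0,-0.1,0.07,11.9,0,0,0],[7.0,-0.1,0.07,11.9,0,0,0],[7.0,-0.1,0.07,11.9,0,0,0],[7.0,-0.1,0.07,11.9,0,0,0]]'
python3 -m inch '[[4.5,0,0,0,0,0,0],[4.5,0,0,0,0,0,0],[4.5,0,0,0,0,0,0],[4.5,0,0,0,0,0,0],[4.5,0,0,0,0,0,0],[4.5,0,0,0,0,0,0]]' 22
python3 -m inch '[[4.5,0,0,-1,0,0,0],[4.5,0,0,-3,0,0,0],[4.5,0,0,-7,0,0,0],[4.5,0,0,-12,0,0,0],[4.5,0,0,-13,0,0,0],[4.5,0,0,-13,0,0,0],[4.5,0,0,-13,0,0,0]]'
python3 - <<'E'
from h import *
go(529,-66.8,165,60)
E
```

```text
time: 54.08
tcp_pos: [472.1, 404.2, 38.7]
eef_rot: [-0.003, 3.14, 0.002]
ft_force: [0.5, 0.6, -0.2]
finger_gap: 69.8
finger_force: 0.0
time: 54.82
tcp_pos: [471.7, 403.8, 38.0]
eef_rot: [-0.003, 3.141, 0.0]
ft_force: [-1.0, -1.4, 5.3]
finger_gap: 50.4
finger_force: 22.0
time: 55.7
tcp_pos: [470.9, 403.1, 166.4]
eef_rot: [0.003, -3.14, 0.002]
ft_force: [0.6, -0.6, -0.6]
finger_gap: 50.4
finger_force: 22.0
at [470.9 403.1 166.4] yaw 90.1 -> shift [ -5.71 -47.     0.2 ] turn [-0.1 -0.1 30.1] q1,q6 [ 0.71 -0.87]
```

```bash
python3 -m inch '[[4.5,-1,-3,0,0,0,3],[4.5,-2,-9,0,0,0,7],[4.5,-3,-15,0,0,0,12],[4.5,-4,-21,0,0,0,17],[4.5,-5,-27,0,0,0,22],[4.5,-5.7,-33,0,0,0,26],[4.5,-5.7,-39,0,0,0,30],[4.5,-5.7,-44,0,0,0,30]]'
python3 - <<'E'
from h import *
go(529,-66.8,165,60)
E
python3 -m inch '[[4.5,0,0,0,0,0,0],[4.5,0,0,0,0,0,0],[4.5,0,0,0,0,0,0]]'
python3 - <<'E'
from h import *
go(529,-66.8,60,60)
E
```

```text
time: 56.7
tcp_pos: [528.4, -38.3, 166.2]
eef_rot: [-0.812, -3.032, 0.001]
ft_force: [1.3, 0.2, -1.2]
finger_gap: 50.4
finger_force: 22.0
at [528.4 -38.3 166.2] yaw 60.0 -> shift [-1.47 -2.44  0.12] turn [-0.1 -0.1  0. ] q1,q6 [-0.08 -1.12]
time: 57.08
tcp_pos: [529.3, -35.0, 167.2]
eef_rot: [-0.808, -3.035, -0.0]
ft_force: [-0.9, 0.4, -1.5]
finger_gap: 50.5
finger_force: 22.0
at [529.3 -35.  167.2] yaw 60.2 -> shift [-1.57 -2.77 10.72] turn [-0.  -0.1  0.2] q1,q6 [-0.07 -1.12]
```

```bash
python3 -m inch '[[4.5,-1.6,-2.8,0,0,0,0],[4.5,-1.6,-2.8,0,0,0,0],[4.5,-1.6,-2.8,2,0,0,0],[4.5,-1.6,-2.8,5,0,0,0],[4.5,-1.6,-2.8,8,0,0,0],[4.5,-1.6,-2.8,10.5,0,0,0],[4.5,-1.6,-2.8,10.7,0,0,0],[4.5,-1.6,-2.8,10.7,0,0,0]]'
python3 -m inch '[[4.5,0,0,0,0,0,0],[4.5,0,0,0,0,0,0],[4.5,0,0,0,0,0,0]]'
python3 - <<'E'
from h import *
go(529,-66.8,38.2,60)
E
```

```text
time: 58.08
tcp_pos: [529.9, -67.7, 61.3]
eef_rot: [0.809, 3.035, 0.0]
ft_force: [-0.6, -0.6, -0.4]
finger_gap: 50.6
finger_force: 22.0
time: 58.45
tcp_pos: [529.8, -68.5, 61.3]
eef_rot: [0.81, 3.035, 0.0]
ft_force: [-0.3, 0.1, -1.0]
finger_gap: 50.3
finger_force: 22.0
at [529.8 -68.5  61.3] yaw 60.1 -> shift [0.15 0.11 2.31] turn [0.  0.  0.1] q1,q6 [-0.13 -1.18]
```

```bash
python3 -m inch '[[4.5,0.1,0.1,0.7,0,0,0],[4.5,0.1,0.1,1.4,0,0,0],[4.5,0.1,0.1,1.9,0,0,0],[4.5,0.1,0.1,2.2,0,0,0],[4.5,0.1,0.1,2.3,0,0,0],[4.5,0.1,0.1,2.3,0,0,0],[4.5,0.1,0.1,2.3,0,0,0]]'
python3 - <<'E'
from h import *
go(529,-66.8,38.2,60)
E
```

```text
time: 59.32
tcp_pos: [528.9, -67.1, 38.0]
eef_rot: [-0.81, -3.035, 0.0]
ft_force: [-2.9, -0.8, 4.9]
finger_gap: 50.5
finger_force: 22.0
at [528.9 -67.1  38. ] yaw 60.1 -> shift [ 0.01  0.02 -0.02] turn [-0.  -0.   0.1] q1,q6 [-0.13 -1.18]
```

```bash
python3 -m inch '[[5.5,0,0,0,0,0,0],[6.2,0,0,0,0,0,0],[6.2,0,0,0,0,0,0],[6.2,0,0,-2,0,0,0],[6.2,0,0,-6,0,0,0],[6.2,0,0,-11,0,0,0],[6.2,0,0,-14,0,0,0]]'
python3 -m inch '[[6.2,10,-5,-4,0,0,0],[6.2,20,-10,-4,0,0,0],[6.2,20,-20,-4,0,0,0],[6.2,20,-20,-4,0,0,0],[6.2,20,-20,-4,0,0,0],[6.2,20,-20,-4,0,0,0]]'
python3 - <<'E'
from h import *
print(readout.get_state()["tcp_pos"])
s=imaging.read_camera("scene");t=imaging.read_camera("top")
blue=lambda h,S,v:(h>100)&(h<125)&(S>110)
gr=lambda h,S,v:(h>55)&(h<90)&(S>90)
buff=lambda h,S,v:(h>8)&(h<25)&(S>60)&(v>110)
s0=cv2.imread("pics/scene0.png")[:,:,::-1].copy()
for n,im in(("start",s0),("now",s)):
    for a,roi,f in(("B lid",(305,240,342,282),blue),("G lid",(348,270,382,298),gr)):
        p=contour(im,roi,f);print(n,a,p.min(0),p.max(0))
print("nest tile",rect("top",t,(208,228,272,312),buff,22),rect("scene",s,(195,195,270,265),buff,22))
print("used",rect("scene",s,(400,300,510,410),buff,12))
E
```

```text
time: 60.2
tcp_pos: [529.9, -67.1, 180.1]
eef_rot: [0.809, 3.033, 0.001]
ft_force: [0.2, -0.1, 0.2]
finger_gap: 62.0
finger_force: 0.0
time: 60.95
tcp_pos: [254.0, -141.6, 217.9]
eef_rot: [0.816, 3.033, -0.001]
ft_force: [0.8, -1.1, -0.2]
finger_gap: 61.7
finger_force: 0.0
[ 254.00620339 -141.60016445  217.89360908]
start B lid [309 249] [336 275]
start G lid [352 275] [376 297]Traceback (most recent call last):
  File "<stdin>", line 10, in <module>
  File "h.py", line 14, in contour
    c=max(cv2.findContours(m,cv2.RETR_EXTERNAL,cv2.CHAIN_APPROX_NONE)[0],key=cv2.contourArea)
ValueError: max() iterable argument is empty
```

```bash
python3 -m inch '[[6.2,0,5,0,0,0,0],[6.2,0,45,0,0,0,0],[6.2,0,45,0,0,0,0],[6.2,0,45,0,0,0,0],[6.2,0,45,0,0,0,0],[6.2,0,45,0,0,0,0],[6.2,0,45,0,0,0,0],[6.2,0,45,0,0,0,0]]'
python3 -m inch '[[6.2,0,10,0,0,0,0],[6.2,0,15,0,0,0,0],[6.2,0,15,0,0,0,0],[6.2,0,15,0,0,0,0]]'
python3 - <<'E'
from h import *
s=imaging.read_camera("scene");t=imaging.read_camera("top")
blue=lambda h,S,v:(h>100)&(h<125)&(S>110)
gr=lambda h,S,v:(h>55)&(h<90)&(S>90)
buff=lambda h,S,v:(h>8)&(h<25)&(S>60)&(v>110)
s0=cv2.imread("pics/scene0.png")[:,:,::-1].copy();t0=cv2.imread("pics/top0.png")[:,:,::-1].copy()
def T(*a):
    try: return rect(*a)
    except Exception as e: return "none"
for n,im,tt in(("start",s0,t0),("now",s,t)):
    for a,z,roi,f,r2 in(("B lid",87,(305,240,342,282),blue,(325,248,370,298)),("G lid",71,(348,270,382,298),gr,(370,248,412,295))):
        print(n,a,T("scene",im,roi,f,z),T("top",tt,r2,f,9))
print("nest tile",T("top",t,(208,228,272,312),buff,22),T("scene",s,(195,195,270,265),buff,22))
print("used",T("scene",s,(400,300,510,410),buff,12),"fresh outlet",T("top",t,(350,236,385,255),buff,22))
E
```

```text
time: 62.05
tcp_pos: [481.4, 254.6, 216.7]
eef_rot: [-0.804, -3.037, -0.001]
ft_force: [0.2, 0.3, -0.1]
finger_gap: 62.0
finger_force: 0.0
time: 62.55
tcp_pos: [554.6, 382.9, 215.9]
eef_rot: [-0.805, -3.036, 0.001]
ft_force: [-0.1, 0.3, -0.7]
finger_gap: 62.0
finger_force: 0.0
start B lid ((518.9701538085938, 15.878440856933594), (59.08769226074219, 49.79994201660156), 34.286407470703125) ((524.9447021484375, 20.301624298095703), (72.23648071289062, 69.53239440917969), 45.25055694580078)
start G lid ((525.832275390625, -69.70626831054688), (48.43334197998047, 43.64226531982422), 31.19588851928711) ((528.59033203125, -64.75035858154297), (70.84516906738281, 67.3034439086914), 13.748278617858887)
now B lid ((517.6453857421875, 11.7174072265625), (56.5916862487793, 47.88596725463867), 34.14086151123047) ((524.9197387695312, 20.29302978515625), (69.34564208984375, 69.5274429321289), 45.18547821044922)
now G lid ((523.1224975585938, -69.0130615234375), (43.155067443847656, 44.20828628540039), 34.13823318481445) ((529.2603759765625, -62.26511001586914), (68.3276596069336, 63.045562744140625), 11.014123916625977)
nest tile ((529.7408447265625, 247.12338256835938), (100.5230484008789, 49.94235610961914), 4.4579362869262695) ((526.6739501953125, 245.1607666015625), (102.5926742553711, 52.19369125366211), 4.243854999542236)
used ((526.35009765625, -265.7044677734375), (99.44111633300781, 49.48204803466797), 3.16383957862854) fresh outlet none
```

```bash
python3 -c "
from workcell import r
print(r.sign_off())"
```

```text
the job is handed in; nothing more can be done
None
```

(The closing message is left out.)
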